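# Set out the dessert toppings

### The job

Set out the dessert toppings: stand every topping pot kept in the sliding-lid case upright on the slate board and leave both lids of the case shut. Put the blue dish on the marked square of the tip-over dispenser, turn the dispenser's red dial until its largest cut-out is over the window, tip the jar right over by its crank until all the chocolate balls have dropped into the dish, and swing the jar back fully upright, leaving the dial where you set it.

Things in the scene. Friction and masses are not known exactly. Their poses are not given: they have to be found in the camera images.
- case: fixed wooden case, open on top, 190 (its x) by 440 (its y) by 100 mm high; origin under its centre, inner floor 12 mm above the origin, front and back walls 8 mm thick up to 100 mm, end walls 6 mm thick up to 82 mm. Two clear lids slide along its y, one over the other. A block in its middle (up to 74 mm) and ledges 30 mm high leave two wells: 130 mm in x, 45 to 192 mm to either side in y.
- left_lid (a joint): lower lid, covers the +y half of the case; m, 0 = closed, grows as the lid slides towards the case's -y under the other lid, up to 0.17 (fully open). Stays where it is left, needs about 2 N. Its glass lies 84 to 90 mm above the case's origin. Fully open it bares the case from 36 mm to 214 mm in the case's y.
- right_lid (a joint): upper lid, covers the -y half; m, 0 = closed, grows as the lid slides towards the case's +y over the other lid, up to 0.17. About 2 N. Its glass lies 93 to 99 mm above the case's origin. Fully open it bares the case from -36 mm to -214 mm in the case's y.
- left_lid_pull (a point): top of the left lid's upright pull, an aluminium fin 60 mm along the case's x, 12 mm thick along its y, standing 34 mm above the glass; moves with the lid, 203 mm to the +y side of the case's centre when closed. Axes as the case.
- right_lid_pull (a point): top of the right lid's pull, the same fin standing 25 mm above its glass, 203 mm to the -y side when closed. Axes as the case.
- dispenser: fixed stand of the tip-over dispenser: dark wooden base 18 mm high, from 160 mm in front (-x) to 120 mm behind the origin, 140 mm wide (y); origin at worktop level below the axle. Two aluminium posts 56 to 64 mm to either side (y), 142 mm high, carry a level axle along the stand's y, 130 mm above the origin.
- jar (a point): centre of the dispenser's clear round jar, outside 84 mm, 100 mm high, inside 76 mm; 75 mm from the axle, behind it (+x) when upright (floor then 85 mm above the stand's origin). z runs up through the mouth, a grey plate with one 80-degree window on the side towards the axle (-x), on which the red dial turns.
- tip (a joint): tilt of the jar about the axle, rad: 0 = upright, behind the axle; grows as it swings up over the axle and forward (-x) to 2.7 = tipped right over, mouth down above the dish spot. Falls gently to the stop on whichever side of the top it is; the stops hold it. Needs about 7 N at the handle.
- tip_handle (a point): middle of the black freely spinning round crank grip (16 mm thick, 55 mm long, along the stand's y) on the +y side of the dispenser, 105 mm from the stand's middle plane and 80 mm from the axle: straight behind the axle (+x) at joint 0, above it at 1.57. It turns with the jar; its own axes spin freely and mean nothing.
- dial (a joint): red dial on the jar's mouth, rad, grows counter-clockwise seen from above (jar upright), range -2.3 to 1.9, stays where it is left (0.02 N m). At 1.57 its largest cut-out (80 degrees) lies over the window and the pieces can pass; 0 = shut, -1.22 = medium cut-out, -2.18 = small cut-out, both too small for the pieces. Its fin lies along the stand's x at 0 and along the stand's y at 1.57.
- dial_fin (a point): on the dial's axis, 22 mm above the dial's underside; the grip is a red fin 70 mm long (point's x), 12 mm thick (point's y), its top 11 mm above this point; it stands up 29 mm from the dial's face. While the jar is upright the point is 202 mm above the stand's origin.
- dish_spot (a point): centre of the white square outline on the front of the stand's base, where the dish belongs; at the top of the base (18 mm above the stand's origin), 95 mm in front of (-x) the axle. Axes as the stand.
- dish: loose blue square stoneware dish 100 x 100 mm, 45 mm high, walls and floor 9 mm thick, 0.25 kg; origin at the centre of its underside, axes square to its walls. Can be pinched by the wall from above.
- slate: fixed flat dark slate serving board, 130 (its x) by 320 (its y) by 8 mm; origin under its centre. The dish waits on it at the start.
- pot_red: low round white topping pot with a fixed red lid, 68 mm across; white part and lid 40 mm high, then an upright round red knob 20 mm across and 26 mm high (66 mm in all); loose, 0.2 kg; origin at the centre of its underside, z up through the knob. May be absent; those present stand in the case at the start, on either side.
- pot_yellow: low round white topping pot with a fixed yellow lid, 68 mm across; white part and lid 40 mm high, then an upright round yellow knob 20 mm across and 26 mm high (66 mm in all); loose, 0.2 kg; origin at the centre of its underside, z up through the knob. May be absent; those present stand in the case at the start, on either side.
- pot_green: low round white topping pot with a fixed green lid, 68 mm across; white part and lid 40 mm high, then an upright round green knob 20 mm across and 26 mm high (66 mm in all); loose, 0.2 kg; origin at the centre of its underside, z up through the knob. May be absent; those present stand in the case at the start, on either side.
- pot_blue: low round white topping pot with a fixed blue lid, 68 mm across; white part and lid 40 mm high, then an upright round blue knob 20 mm across and 26 mm high (66 mm in all); loose, 0.2 kg; origin at the centre of its underside, z up through the knob. May be absent; those present stand in the case at the start, on either side.
- choc0_center (a point): centre of a loose brown chocolate ball, 18 mm across; starts in the dispenser's jar. May be absent.
- choc1_center (a point): centre of a loose brown chocolate ball, 18 mm across; starts in the dispenser's jar. May be absent.
- choc2_center (a point): centre of a loose brown chocolate ball, 18 mm across; starts in the dispenser's jar. May be absent.
- choc3_center (a point): centre of a loose brown chocolate ball, 18 mm across; starts in the dispenser's jar. May be absent.

How it is judged:
On the way, in this order (a step that is already met when the one before it is completed fails the run):
1. the dish stands on its square and the dial is at the largest cut-out (within 0.2 rad), the jar still upright (horizontal distance between dish and dish_spot below 0.025 m and angle between dish's own z axis and vertical below 0.1 rad and z of dish in the frame of dish_spot below 0.008 m and value of joint dial between 1.37 and 1.77 rad and value of joint tip below 0.2 rad), for 0.2 s.
2. the jar is tipped right over (past 2.3 rad) (value of joint tip above 2.3 rad), for 0.2 s.
3. all the chocolate balls lie in the dish and the jar is upright again (x of choc0_center in the frame of dish between -0.045 and 0.045 m and y of choc0_center in the frame of dish between -0.045 and 0.045 m and z of choc0_center in the frame of dish between 0 and 0.045 m and x of choc1_center in the frame of dish between -0.045 and 0.045 m and y of choc1_center in the frame of dish between -0.045 and 0.045 m and z of choc1_center in the frame of dish between 0 and 0.045 m and x of choc2_center in the frame of dish between -0.045 and 0.045 m and y of choc2_center in the frame of dish between -0.045 and 0.045 m and z of choc2_center in the frame of dish between 0 and 0.045 m and x of choc3_center in the frame of dish between -0.045 and 0.045 m and y of choc3_center in the frame of dish between -0.045 and 0.045 m and z of choc3_center in the frame of dish between 0 and 0.045 m and value of joint tip below 0.15 rad), for 0.2 s.
At the end, for the whole second after the job is handed in: every ball present lies in the dish; the dish stands flat within 25 mm of the centre of its square; dial within 0.2 rad of 1.57; jar within 0.15 rad of upright; both lids closed to 12 mm; every topping pot present stands upright (within 0.12 rad) on the slate with its centre over the slate, at rest (all of step 3 and horizontal distance between dish and dish_spot below 0.025 m and angle between dish's own z axis and vertical below 0.1 rad and z of dish in the frame of dish_spot below 0.008 m and value of joint dial between 1.37 and 1.77 rad and value of joint each of left_lid, right_lid below 0.012 m and x of pot_red in the frame of slate between -0.065 and 0.065 m and y of pot_red in the frame of slate between -0.16 and 0.16 m and z of pot_red in the frame of slate between 0.003 and 0.016 m and angle between each of pot_red, pot_yellow, pot_green, pot_blue's own z axis and vertical below 0.12 rad and linear speed of each of pot_red, pot_yellow, pot_green, pot_blue below 0.03 m/s and x of pot_yellow in the frame of slate between -0.065 and 0.065 m and y of pot_yellow in the frame of slate between -0.16 and 0.16 m and z of pot_yellow in the frame of slate between 0.003 and 0.016 m and x of pot_green in the frame of slate between -0.065 and 0.065 m and y of pot_green in the frame of slate between -0.16 and 0.16 m and z of pot_green in the frame of slate between 0.003 and 0.016 m and x of pot_blue in the frame of slate between -0.065 and 0.065 m and y of pot_blue in the frame of slate between -0.16 and 0.16 m and z of pot_blue in the frame of slate between 0.003 and 0.016 m); the robot touches nothing.
It fails at once if the dish is tipped over (angle between dish's own z axis and vertical above 0.8 rad).
Of pot_red, pot_yellow, pot_green, pot_blue only 1 to 3 are there at a start; the rules pass over those that are not, and their reading is None.
Of choc0, choc1, choc2, choc3 only 2 to 4 are there at a start; the rules pass over those that are not, and their reading is None.
At some moment in a run one of pot_red, pot_yellow, pot_green, pot_blue may be knocked a few centimetres aside while the robot is not near it.
It also fails if it takes over 210 s, if anything falls off the work surface, if the arm or the gripper's body presses on something with over 40 N, if the wrist force passes 120 N, or if a joint passes its speed limit or range.

### The arm

A 7-joint arm with a two-finger parallel gripper is mounted at the origin on a cart in front of the work surface, level with it; the furniture and walls round the work are solid. World frame = base frame: x ahead of the robot, y to its left, z up, the work surface at z = 0. Lengths are in m, angles in rad, forces in N, time in s.
With the tool pointing down it reaches from about 0.425 to 0.925 m from the base axis. Payload 6.8 kg.
Tool frame: the origin (TCP) lies midway between the tips of the shut fingers; the grasp point (between the pads) lies 19 mm behind it; z points along the fingers, y is the line along which they close (so a half turn about z gives the same grasp; the last joint's range is limited). The gripper opens to 85 mm and grips with 20 to 120 N. Pads are 22 mm wide; open, the fingers measure 114 mm over their backs; the gripper's body (76 mm by 85 mm) begins 54 mm behind the grasp point. The pads swing forward as they close: fully open they stand 13 mm farther back than shut.
Start: joints at [1.121, 0.477, 0.022, 1.555, -0.011, 1.109, -0.083], TCP at [0.226, -0.636, 0.231] pointing down, gripper open.
Joint ranges: [-2.96, 2.96], [-0.34, 2.1], [-1.41, 1.46], [0.24, 2.44], [-1.37, 4.51], [0.17, 1.92], [-2.96, 2.96]. Speed limits (rad/s): [2.39, 2.39, 3.14, 3.14, 3.14, 3.14, 3.14].

### API

Orientations are given as a unit quaternion [w, x, y, z].
In Python, from station import readout, imaging, hand_in gives the robot as it stands.
- The arm moves only by the tool drive_tool, never from a script. Its argument "series" is a list of rows, each a list of 5 numbers: the shift along the tool's x, y, z in cm, then the turn about the tool's z in degrees, then the closure, from -1 (fully open) to 1 (shut). A call has 1 to 8 rows; each row shifts and turns the commanded pose from where the row before left it, along the tool's axes as they then stand; what a row does not reach is not made up. A row lasts 1/10 s, in which the tool goes at most 50 mm and 8.59 degrees, less where a joint would pass 70% of its speed; a pose out of reach is approached as far as the arm can. A call with a gripper value outside its range is refused whole. The fingers move at their own pace and stop on an object; "squeeze" is the grip in N (left out, the last holds). Time passes only in rows, so rows that do not move let the fingers close. It gives the time, the measured TCP pose, the force, the opening and the grip force at its end, in the units of the state.
- readout.get_obs(): the state, without advancing time (a new reading comes with each control period).
- imaging.read_camera(name): name is "scene" or "top" or "wrist"; returns the picture (480x640x3 uint8, red, green, blue); there is no depth.
- imaging.camera_model(name): a dict with "vfov" (degrees; the focal length in pixels is half the picture's height over the tangent of half this angle, whatever the lens; pixels are square), "cx", "cy" (the principal point, pixels), "xyz" and "orientation" of the camera in the world. Camera axes: x right, y down, z forward; pixel columns grow to the right and rows downward; lengths in m; the calibration is good to about 2 mm. The wrist camera is an equidistant fisheye: a pixel r from the principal point sees the ray r / f radians off the axis. A picture is of the moment at which its call begins: read the wrist's pose just before it. camera_model takes no time and is no camera call; for the wrist camera it gives the pose at the moment of the call.
- hand_in(): hands the job in; it is judged then, once.
Trained networks look in the newest picture that a camera, given by its name, has taken for a name from the list of things; names that differ only in an ending like _2 or _b are one class to them, and where a whole thing is asked for, a point or a joint stands for the part that bears it (a point fixed in the world has none). Each returns a list of dicts, best first, with "conf" (0 to 1); they miss things now and then, are a little off and sometimes report something else, mostly with a low value. They report only what shows in the picture. A call takes as long as a camera call.
- imaging.cut_out(thing, camera): "mask" (480x640 bool, what is visible of it) and "centre" ([column, row] in pixels, amid what is visible of it).
The state is a dict: "t": time; "q": joint angles; "joint_vel": joint speeds; "joint_torque": joint torques, N m; "eef_pos": TCP position; "tool_rot": TCP orientation; "contact_force": force on the tool from outside, world axes, zero at the start; "torque": the same for the moment, N m; "gripper_width": opening from 0.0 (shut) to 1.0 (fully open); "grasp_force": force on a finger pad.
Only numpy, scipy, OpenCV 4.12 (cv2) and the standard library are available. Lean on these libraries where they do the work, as an engineer would, in place of code of your own. Each camera call takes 0.05 s, during which the arm holds its last target. There are 200 camera calls.

## Working session

There is one attempt and no reset: what is moved stays moved. The work goes in short steps, Python scripts to look and compute and a tool call to move; the robot and the scene stay as the last step left them, time stands still between calls to the robot, and variables do not carry over. Pictures are saved under pics/ and viewed, at most 14 in all, crops included, and the job is handed in when it is done.

Besides the shell and the picture viewer there is one more tool, called after "Request:" by a JSON object that holds its "fn" and its "kwargs". drive_tool: Moves the arm, as the interface text tells. Its arguments: {"type":"object","properties":{"series":{"type":"array"},"squeeze":{"type":"number"}},"required":["series"]}

```bash
ls; mkdir -p pics; python3 - <<'E'
from station import readout, imaging
import cv2
print(readout.get_obs())
for n in ("scene","top"):
    im=imaging.read_camera(n); cv2.imwrite(f"pics/{n}0.png",im[:,:,::-1]); print(n,imaging.camera_model(n))
    for t in ["case","dispenser","jar","dish","slate","pot_red","pot_yellow","pot_green","pot_blue","left_lid_pull","right_lid_pull","tip_handle","dial_fin","choc0_center"]:
        print(n,t,[(round(d['conf'],2),[round(float(c)) for c in d['centre']],int(d['mask'].sum())) for d in imaging.cut_out(t,n)[:4]])
E
```

```text
pics
{'t': 0.0, 'q': array([ 1.12092596,  0.47778876,  0.02230363,  1.5564929 , -0.01152215,
        1.10931683, -0.08312227]), 'joint_vel': array([ 0.00062266, -0.00049668, -0.00091361, -0.00094325, -0.00016115,
       -0.0004985 ,  0.00166509]), 'joint_torque': array([ 1.91231034e-04, -5.96454549e+01,  1.60784896e+00, -2.81193495e+01,
        1.22398627e-02,  9.42255661e-03,  3.00949132e-07]), 'eef_pos': array([ 0.2260324 , -0.63537042,  0.23031513]), 'tool_rot': array([-9.15434759e-04,  9.85432394e-01,  1.70065029e-01, -2.10674661e-04]), 'contact_force': array([ 0.12282804, -0.18343473, -1.09173602]), 'torque': array([0.02658367, 0.00634052, 0.009867  ]), 'grasp_force': 0.0, 'gripper_width': 1.0022724176768147}
scene {'vfov': 49.52471707539819, 'cx': 318.27233259575576, 'cy': 239.12784995468695, 'xyz': array([ 0.02645194, -1.14612134,  0.6764072 ]), 'orientation': array([-0.53189158,  0.81910767, -0.17883332,  0.1190488 ])}
scene case [(0.91, [342, 251], 3524)]
scene dispenser [(0.57, [384, 325], 7124)]
scene jar [(0.58, [395, 280], 2706)]
scene dish [(0.72, [241, 248], 538), (0.6
[... 490 characters left out ...]
 'cy': 248.19891590999725, 'xyz': array([-0.13461658, -0.09840984,  1.36075731]), 'orientation': array([-0.1837229 ,  0.71710791, -0.65060405,  0.16945946])}
top case [(0.89, [255, 232], 14242)]
top dispenser [(0.62, [428, 263], 5008), (0.6, [288, 226], 5572), (0.21, [432, 240], 1945)]
top jar [(0.67, [435, 240], 1791)]
top dish [(0.92, [246, 301], 1949)]
top slate [(0.55, [205, 302], 4408)]
top pot_red [(0.54, [257, 231], 14593)]
top pot_yellow []
top pot_green []
top pot_blue [(0.67, [217, 220], 3427)]
top left_lid_pull [(0.63, [214, 218], 3163)]
top right_lid_pull [(0.65, [289, 226], 5441)]
top tip_handle [(0.66, [387, 232], 174)]
top dial_fin [(0.63, [439, 227], 662)]
top choc0_center []
```

```bash
python3 - <<'E'
import cv2
im=cv2.imread("pics/top0.png"); cv2.imwrite("pics/top0c.png",cv2.resize(im[140:380,120:520],None,fx=2,fy=2,interpolation=cv2.INTER_CUBIC))
im=cv2.imread("pics/scene0.png"); cv2.imwrite("pics/scene0c.png",cv2.resize(im[160:430,180:500],None,fx=2.2,fy=2.2,interpolation=cv2.INTER_CUBIC))
E
```

```text
(no output)
```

View pics/top0c.png

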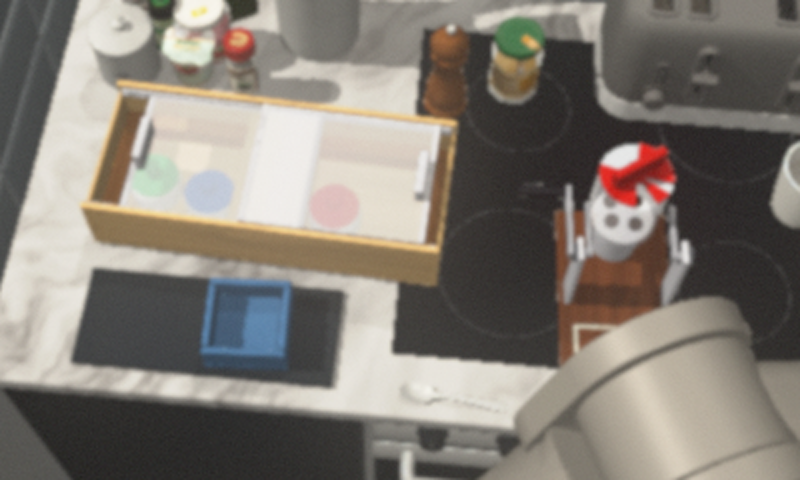

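View pics/scene0c.png

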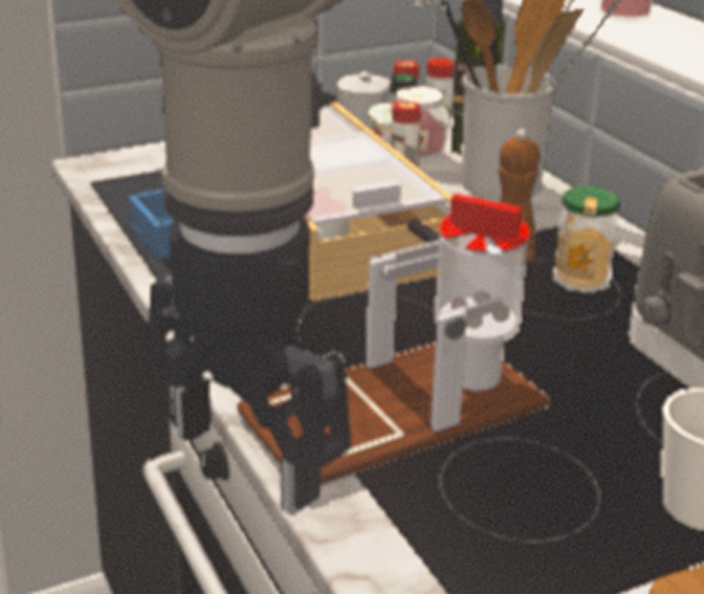

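Three pots are in the case: green (crop 155,175) and blue (209,190) on the left side, and red (333,206) on the right. The dish is on the slate. The dispenser is upright with the handle at crop (540,187), and its dial fin lies obliquely.

```bash
cat > h.py <<'E'
import numpy as np, cv2
from scipy.optimize import least_squares
from scipy.spatial.transform import Rotation as R
from station import readout, imaging
def rot(q): return R.from_quat(np.asarray(q)[[1,2,3,0]])
def f_of(m): return 240/np.tan(np.radians(m['vfov']/2))
def proj(p,m,fish=False):
    c=rot(m['orientation']).inv().apply(np.atleast_2d(p)-m['xyz']); f=f_of(m)
    if fish:
        r=np.hypot(c[:,0],c[:,1]); th=np.arctan2(r,c[:,2]); s=(f*th/np.maximum(r,1e-9))[:,None]
        return c[:,:2]*s+[m['cx'],m['cy']]
    return c[:,:2]/c[:,2:]*f+[m['cx'],m['cy']]
def ray(px,m,fish=False):
    d=(np.asarray(px,float)-[m['cx'],m['cy']])/f_of(m)
    if fish:
        th=np.hypot(*d); v=np.r_[d/max(th,1e-9)*np.sin(th),np.cos(th)]
    else: v=np.r_[d,1]
    return rot(m['orientation']).apply(v)
def at_z(px,m,z,fish=False):
    v=ray(px,m,fish); return m['xyz']+v*(z-m['xyz'][2])/v[2]
def fit(obs,x0):
    """obs: list of (camera model, fish, local points Nx3, pixels Nx2); returns x,y,yaw"""
    def res(s):
        c,sn=np.cos(s[2]),np.sin(s[2]); out=[]
        for m,fi,L,P in obs:
            L=np.asarray(L,float); W=np.c_[s[0]+c*L[:,0]-sn*L[:,1],s[1]+sn*L[:,0]+c*L[:,1],L[:,2]]
            out.append((proj(W,m,fi)-P).ravel())
        return np.concatenate(out)
    r=least_squares(res,x0,loss='soft_l1',f_scale=2); return r.x,res(r.x).reshape(-1,2).round(1)
def W(s,p):
    c,sn=np.cos(s[2]),np.sin(s[2]); return np.array([s[0]+c*p[0]-sn*p[1],s[1]+sn*p[0]+c*p[1],p[2]])
E
python3 - <<'E'
from h import *
t=imaging.camera_model('top'); s=imaging.camera_model('scene')
T=lambda l:np.array(l,float)/2+[120,140]
S=lambda l:np.array(l,float)/2.2+[180,160]
print('case',*fit([(t,0,[[.095,.22,.1],[.095,-.22,.1],[-.095,-.22,.1],[-.095,.22,.1]],T([(119,83),(457,121),(439,250),(86,207)]))],[.6,.2,0]))
print('slate',*fit([(t,0,[[.065,.16,.008],[.065,-.16,.008],[-.065,-.16,.008],[-.065,.16,.008]],T([(97,270),(345,293),(333,385),(72,362)]))],[.5,.2,0]))
print('dish',*fit([(t,0,[[.05,.05,.053],[.05,-.05,.053],[-.05,-.05,.053],[-.05,.05,.053]],T([(208,280),(292,282),(288,356),(203,351)]))],[.5,.2,0]))
d,r=fit([(t,0,[[0,.105,.13+0]],T([(600,187)])*0+proj([[0,0,0]],t)*0+T([(600,187)]))] if 0 else [(t,0,[[-.16,.07,.018]],T([(560,362)])),(s,0,[[.12,-.07,.018],[-.16,.07,.018]],S([(550,402),(240,404)]))],[.5,-.2,0])
print('disp',d,r)
for p in ([.075,0,.185],[.08,.105,.13],[.075,0,.202],[-.095,0,.018],[.12,-.07,.018]): print(p,W(d,p).round(3),(proj(W(d,p),t)-[120,140])*2,(proj(W(d,p),s)-[180,160])*2.2)
for n,c in (('green',(155,175)),('blue',(209,190)),('red',(333,206))): print(n,at_z(T([c])[0],t,.052).round(3))
E
```

```text
case [ 0.62257235  0.10157614 -0.03820939] [[-0.5 -1.4]
 [ 0.9 -0.9]
 [ 1.7  1. ]
 [-2.8  0.5]]
slate [ 0.4366735   0.15980332 -0.00392668] [[-1.3 -1.4]
 [ 0.8 -1.2]
 [ 0.6  1.7]
 [-0.3  0.5]]
dish [0.43415433 0.10981284 0.07940527] [[ 0.8 -0.8]
 [-0.1 -1.1]
 [-0.3  0.2]
 [-0.4  2. ]]
disp [ 0.52720822 -0.3344555   0.02503681] [[ 0.  24.4]
 [ 3.7 -0.6]
 [-0.3 -2.6]]
[0.075, 0, 0.185] [ 0.602 -0.333  0.185] [[640.49375369 170.74093934]] [[491.09463442 228.58748595]]
[0.08, 0.105, 0.13] [ 0.605 -0.227  0.13 ] [[543.06161777 185.46780046]] [[433.92426038 234.00905015]]
[0.075, 0, 0.202] [ 0.602 -0.333  0.202] [[643.40341796 163.00031817]] [[492.36472394 212.5956075 ]]
[-0.095, 0, 0.018] [ 0.432 -0.337  0.018] [[618.30230195 363.40194725]] [[330.96984736 419.52380683]]
[0.12, -0.07, 0.018] [ 0.649 -0.401  0.018] [[668.67575138 211.42105205]] [[558.11906854 400.63938454]]
green [0.618 0.257 0.052]
blue [0.603 0.185 0.052]
red [0.595 0.026 0.052]
```

Request:
{"fn": "drive_tool", "kwargs": {"series": [[0,0,-4,6.5,-1],[0,0,-4,6.5,-1],[0,0,-4,6.6,-1],[2.8,-3.8,0,0,-1],[2.8,-3.8,0,0,-1],[2.8,-3.8,0,0,-1],[2.8,-3.8,0,0,-1],[2.8,-3.8,0,0,-1]], "squeeze": 60}}

```text
t: 2.3
eef_pos: [0.3671, -0.4443, 0.3516]
tool_rot: [0.0, 1.0, -0.0, 0.0]
contact_force: [0.6, 0.0, -0.8]
gripper_width: 0.997
grasp_force: 0.0
```

Request:
{"fn": "drive_tool", "kwargs": {"series": [[2.8,-3.8,0,0,-1],[2.8,-3.8,0,0,-1],[2.8,-3.8,0,0,-1],[2.8,-3.8,0,0,-1],[0,0,0,0,-1],[0,0,0,0,-1]]}}

```text
t: 2.9
eef_pos: [0.4791, -0.2929, 0.3514]
tool_rot: [0.0, 1.0, 0.001, 0.0]
contact_force: [-0.0, -0.7, 0.1]
gripper_width: 1.001
grasp_force: 0.0
```

```bash
python3 - <<'E'
from h import *
o=readout.get_obs(); print(o['t'],o['eef_pos'],o['tool_rot'],o['q'])
m=imaging.camera_model('wrist'); print(m)
cv2.imwrite("pics/w1.png",imaging.read_camera('wrist')[:,:,::-1])
for th in ("dial_fin","tip_handle","dispenser","jar"): print(th,[(round(d['conf'],2),np.round(d['centre']),int(d['mask'].sum())) for d in imaging.cut_out(th,'wrist')[:3]])
E
```

```text
2.9 [ 0.47907081 -0.29285313  0.35136266] [3.84277526e-05 9.99998967e-01 1.43655399e-03 4.06619676e-05] [ 0.54087855  0.20360428 -0.12283997  1.66631785  0.02595678  1.27315193
 -1.15498322]
{'vfov': 65.70646984690485, 'cx': 317.7198954446202, 'cy': 244.19858736602728, 'xyz': array([ 0.54736122, -0.29291591,  0.49385722]), 'orientation': array([ 0.09678958,  0.70162264, -0.69943819, -0.09562253])}
dial_fin [(0.82, array([363.,  87.]), 5190), (0.69, array([ 82., 222.]), 5414)]
tip_handle [(0.92, array([244.,  92.]), 842), (0.52, array([  3., 106.]), 810), (0.41, array([ 76., 104.]), 18028)]
dispenser [(0.72, array([347., 155.]), 27563), (0.35, array([347.,  92.]), 10042)]
jar [(0.58, array([349.,  90.]), 9998)]
```

View pics/w1.png

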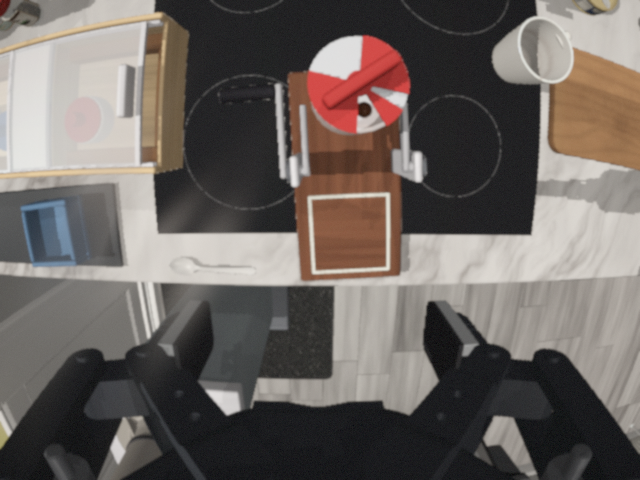

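The dispenser is clear: the square is centred near (350,234), the base front corners are at (301,280) and (400,276), the fin runs from (325,104) to (398,55), and the handle is near (246,95).

```bash
python3 - <<'E'
from h import *
m=imaging.camera_model('wrist')
L=[[-.16,.07,.018],[-.16,-.07,.018],[-.095,0,.018],[.08,.105,.13],[.12,.07,.018],[.075,0,.213]]
P=[(301,280),(400,276),(350,234),(246,95),(288,72),(361,80)]
d,r=fit([(m,1,L,P)],[.527,-.334,.025]); print(d,r)
for p in ([.075,0,.202],[.08,.105,.13],[-.095,0,.018]): print(p,W(d,p).round(4))
a,b=[at_z(p,m,.213,True) for p in ((327,104),(397,55))]; v=b-a; print('fin',np.linalg.norm(v),np.degrees(np.arctan2(v[1],v[0])),(a+b)/2)
# dish and slate
print('dish corners z.053',[at_z(p,m,.053,True).round(3) for p in ((24,205),(80,203),(88,262),(33,264))])
for c,z,n in (((88,118),.05,'red'),): print(n,at_z(c,m,z,True).round(3))
print('pull R', at_z((124,91),m,.124,True))
E
```

```text
[ 0.52078058 -0.33407823  0.04969681] [[-0.7  2.7]
 [ 0.9  1.2]
 [-0.1  0.3]
 [-1.6 -0.7]
 [-0.9  0.6]
 [ 2.2 -2. ]]
[0.075, 0, 0.202] [ 0.5957 -0.3304  0.202 ]
[0.08, 0.105, 0.13] [ 0.5955 -0.2252  0.13  ]
[-0.095, 0, 0.018] [ 0.4259 -0.3388  0.018 ]
fin 0.06664213506521989 -52.84289478365436 [ 0.59525656 -0.32981483  0.213     ]
dish corners z.053 [array([0.486, 0.151, 0.053]), array([0.483, 0.034, 0.053]), array([0.397, 0.034, 0.053]), array([0.391, 0.153, 0.053])]
red [0.598 0.011 0.05 ]
pull R [ 0.61325492 -0.08906775  0.124     ]
```

Request:
{"fn": "drive_tool", "kwargs": {"series": [[3.9,1.2,0,0,-0.3],[3.9,1.3,0,0,-0.3],[3.8,1.2,0,0,-0.3],[0,0,0,7.6,-0.3],[0,0,1,7.6,-0.3],[0,0,1,7.6,-0.3],[0,0,1,7.6,-0.3],[0,0,2,7.6,-0.3]]}}

```text
t: 3.95
eef_pos: [0.5945, -0.3326, 0.3022]
tool_rot: [0.0, 0.944, -0.329, 0.001]
contact_force: [1.1, -0.4, 0.2]
gripper_width: 0.642
grasp_force: 0.0
```

Request:
{"fn": "drive_tool", "kwargs": {"series": [[0,0,2,7.5,-0.3],[0,0,2,7.5,-0.3],[0,0,1.5,0,-0.3],[0,0,0,0,-0.3],[0,0,0,0,-0.3]]}}

```text
t: 4.45
eef_pos: [0.5943, -0.3316, 0.2467]
tool_rot: [0.0, 0.895, -0.445, 0.0]
contact_force: [-0.2, -0.1, 0.5]
gripper_width: 0.652
grasp_force: 0.0
```

```bash
python3 - <<'E'
from h import *
o=readout.get_obs(); print(o['t'],o['eef_pos'],rot(o['tool_rot']).apply([1,0,0]),o['gripper_width'])
m=imaging.camera_model('wrist')
im=imaging.read_camera('wrist')[:,:,::-1].copy()
cv2.imwrite("pics/w2.png",im)
E
```

```text
4.45 [ 0.59430709 -0.33156682  0.24665481] [ 6.03086689e-01 -7.97675637e-01  1.49816242e-04] 0.6521565255823697
```

View pics/w2.png

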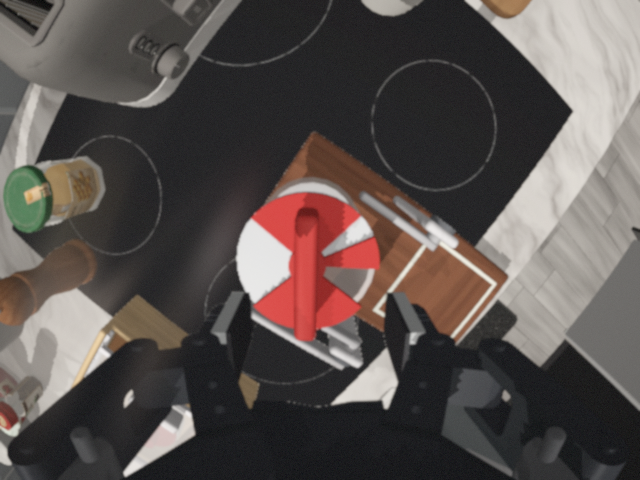

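```bash
python3 - <<'E'
from h import *
m=imaging.camera_model('wrist')
a,b=[at_z(p,m,.213,True) for p in ((306,338),(307,208))]; v=b-a; print('fin',np.linalg.norm(v),np.degrees(np.arctan2(v[1],v[0])),(a+b)/2)
o=readout.get_obs(); print(rot(o['tool_rot']).inv().apply((a+b)/2-o['eef_pos']))
E
```

```text
fin 0.07111080342894718 -53.87770736008088 [ 0.60020315 -0.32979902  0.213     ]
[ 0.00174699 -0.00545949  0.03440371]
```

Request:
{"fn": "drive_tool", "kwargs": {"series": [[0.2,-0.5,2,1,-0.3],[0,0,2,0,-0.3],[0,0,1.7,0,-0.3],[0,0,0,0,1],[0,0,0,0,1],[0,0,0,0,1],[0,0,0,0,1],[0,0,0,0,1]], "squeeze": 40}}

```text
t: 5.3
eef_pos: [0.601, -0.3299, 0.1914]
tool_rot: [-0.0, 0.891, -0.454, 0.002]
contact_force: [1.4, 0.2, 5.7]
gripper_width: 0.129
grasp_force: 42.6
```

Request:
{"fn": "drive_tool", "kwargs": {"series": [[0,0,0,-4,1],[0,0,0,-8,1],[0,0,0,-8,1],[0,0,0,-8,1],[0,0,0,-8,1],[0,0,0,-8,1],[0,0,0,-8,1],[0,0,0,-8,1]]}}

```text
t: 6.1
eef_pos: [0.6028, -0.326, 0.1914]
tool_rot: [-0.001, 0.998, 0.057, 0.003]
contact_force: [2.8, 8.5, 6.0]
gripper_width: 0.131
grasp_force: 42.7
```

Request:
{"fn": "drive_tool", "kwargs": {"series": [[0,0,0,-8,1],[0,0,0,-8,1],[0,0,0,-8,1],[0,0,0,-8,1],[0,0,0,-8,1],[0,0,0,-8,1],[0,0,0,-8,1],[0,0,0,0,1]]}}

```text
t: 6.9
eef_pos: [0.6007, -0.3226, 0.1913]
tool_rot: [-0.003, 0.855, 0.519, 0.002]
contact_force: [-4.9, 15.8, 14.4]
gripper_width: 0.129
grasp_force: 43.8
```

Request:
{"fn": "drive_tool", "kwargs": {"series": [[0.4,-0.2,0,-6,1],[0,0,0,-8,1],[0,0,0,-8,1],[0,0,0,-8,1],[0,0,0,0,1],[0,0,0,0,1]]}}

```text
t: 7.5
eef_pos: [0.5986, -0.322, 0.1912]
tool_rot: [-0.002, 0.694, 0.72, 0.0]
contact_force: [-9.8, 8.8, 14.5]
gripper_width: 0.13
grasp_force: 44.0
```

Request:
{"fn": "drive_tool", "kwargs": {"series": [[0,0,0,0,-0.3],[0,0,0,0,-0.3],[0,0,0,0,-0.3],[0,0,-3,0,-0.3],[0,0,-4,0,-0.3],[0,0,-4,0,-0.3],[0,0,-2,0,-0.3],[0,0,0,0,-0.3]]}}

```text
t: 8.3
eef_pos: [0.6013, -0.326, 0.3234]
tool_rot: [0.003, 0.695, 0.719, 0.001]
contact_force: [0.2, -0.1, 0.1]
gripper_width: 0.651
grasp_force: 0.0
```

```bash
python3 - <<'E'
from h import *
o=readout.get_obs(); print(o['t'],o['eef_pos'],o['contact_force'])
m=imaging.camera_model('wrist')
im=imaging.read_camera('wrist')
hsv=cv2.cvtColor(im,cv2.COLOR_RGB2HSV); 
cv2.imwrite("pics/w3.png",im[:,:,::-1])
for d in imaging.cut_out('tip_handle','wrist')[:2]: print('h',d['conf'],d['centre'],at_z(d['centre'],m,.13,True), d['mask'].sum())
E
```

```text
8.3 [ 0.60128358 -0.32595974  0.32338504] [ 0.22986572 -0.05665613  0.07015172]
h 0.69 [316.0, 102.5] [ 0.59737987 -0.22257465  0.13      ] 1110
```

View pics/w3.png

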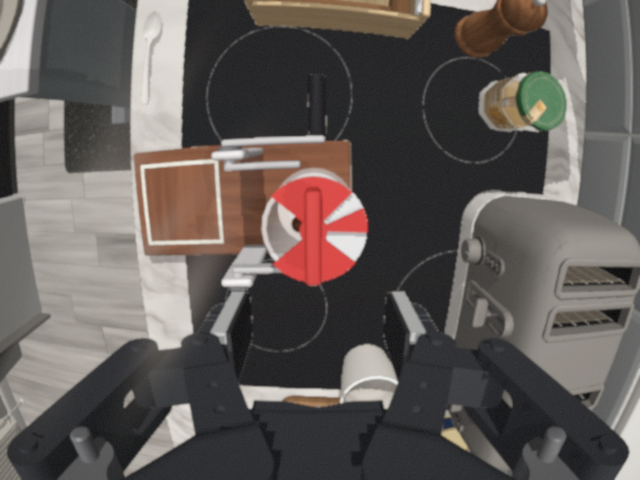

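```bash
python3 - <<'E'
from h import *
m=imaging.camera_model('wrist')
L=[[-.16,.07,.018],[-.16,-.07,.018],[-.095,0,.018],[.08,.105,.13],[.12,.07,.018],[.075,0,.191]]
P=[(134,155),(142,256),(182,203),(316,104),(350,140),(315,230)]
d,r=fit([(m,1,L,P)],[.522,-.334,.04]); print(d,r)
for p in ([.075,0,.202],[.08,.105,.13],[-.095,0,.018]): print(p,W(d,p).round(4))
a,b=[at_z(p,m,.213,True) for p in ((315,285),(314,189))]; v=b-a; print('fin',np.linalg.norm(v),np.degrees(np.arctan2(v[1],v[0])),(a+b)/2)
E
```

```text
[ 0.52165471 -0.32947477  0.06020832] [[-2.4 -1.6]
 [ 1.5  1.4]
 [-1.1  0.7]
 [ 1.  -3.9]
 [ 1.9 -0.7]
 [-1.2  3. ]]
[0.075, 0, 0.202] [ 0.5965 -0.325   0.202 ]
[0.08, 0.105, 0.13] [ 0.5952 -0.2199  0.13  ]
[-0.095, 0, 0.018] [ 0.4268 -0.3352  0.018 ]
fin 0.06899563697227805 92.42880897270854 [ 0.59715501 -0.32349225  0.213     ]
```

Request:
{"fn": "drive_tool", "kwargs": {"series": [[4.6,-1.3,0,0,-0.3],[4.6,-1.3,0,0,-0.3],[4.6,-1.3,0,0,-0.3],[4.6,-1.3,0,0,-0.3],[4.6,-1.4,0,0,-0.3],[4.6,-1.4,0,0,-0.3],[4.6,-1.4,0,0,-0.3],[4.6,-1.4,0,0,-0.3]]}}

```text
t: 9.2
eef_pos: [0.4772, 0.0399, 0.3177]
tool_rot: [-0.001, 0.695, 0.719, -0.001]
contact_force: [0.8, 1.2, 0.5]
gripper_width: 0.653
grasp_force: 0.0
```

Request:
{"fn": "drive_tool", "kwargs": {"series": [[4.6,-1.3,0,8,-0.3],[4,-1.9,0,8,-0.3],[0,0,0,8,-0.3],[0,0,0,8,-0.3],[0,0,0,8,-0.3],[0,0,0,8,-0.3],[0,0,0,8,-0.3],[0,0,0,8,-0.3]]}}

```text
t: 10.0
eef_pos: [0.4501, 0.1215, 0.3176]
tool_rot: [-0.0, 0.97, 0.245, -0.002]
contact_force: [-0.7, 0.2, -0.2]
gripper_width: 0.649
grasp_force: 0.0
```

Request:
{"fn": "drive_tool", "kwargs": {"series": [[0,0,0,8,-0.3],[0,0,0,8,-0.3],[0,0,0,7,-0.3],[0,0,0,0,-0.3],[0,0,0,0,-0.3]]}}

```text
t: 10.5
eef_pos: [0.4504, 0.1219, 0.3183]
tool_rot: [0.0, 0.999, 0.051, -0.001]
contact_force: [-0.7, -0.5, -0.0]
gripper_width: 0.652
grasp_force: 0.0
```

```bash
python3 - <<'E'
from h import *
o=readout.get_obs(); print(o['t'],o['eef_pos'],rot(o['tool_rot']).apply([1,0,0]))
m=imaging.camera_model('wrist')
im=imaging.read_camera('wrist')
cv2.imwrite("pics/w4.png",im[:,:,::-1])
for d in imaging.cut_out('dish','wrist')[:1]:
    print(d['conf'],d['centre'],d['mask'].sum()); c=max(cv2.findContours(d['mask'].astype('u1'),0,2)[0],key=cv2.contourArea); print(cv2.approxPolyDP(cv2.convexHull(c),6,True).reshape(-1,2).tolist())
E
```

```text
10.5 [0.45042608 0.12185525 0.31825544] [ 0.99474514  0.10236437 -0.00190704]
0.82 [324.2, 213.9] 7776
[[283, 169], [369, 176], [363, 259], [278, 254]]
```

View pics/w4.png

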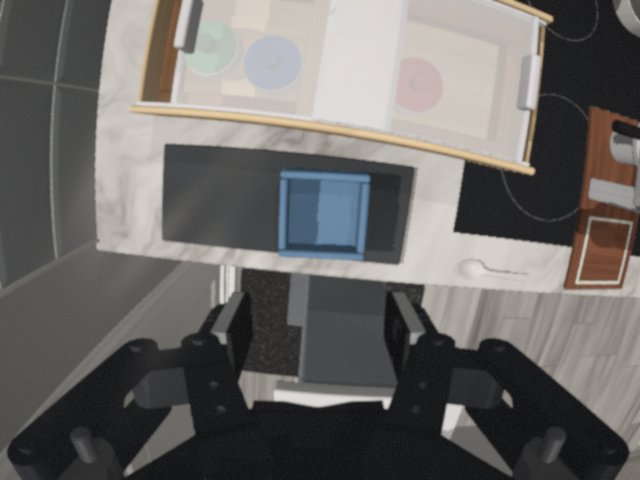

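```bash
python3 - <<'E'
from h import *
m=imaging.camera_model('wrist'); o=readout.get_obs()
d,r=fit([(m,1,[[.05,.05,.053],[.05,-.05,.053],[-.05,-.05,.053],[-.05,.05,.053]],[(281,169),(370,173),(364,259),(278,255)])],[.434,.11,.08]); print('dish',d,r)
s,r=fit([(m,1,[[.065,.16,.008],[.065,-.16,.008],[-.065,-.16,.008],[-.065,.16,.008]],[(165,145),(414,167),(403,264),(164,239)])],[.434,.16,0]); print('slate',s,r)
c,r=fit([(m,1,[[.095,-.22,.1],[-.095,-.22,.1],[-.095,.22,.1],[0,-.203,.124]],[(549,18),(534,172),(132,109),(531,81)])],[.62,.1,0]); print('case',c,r)
for k,p in dict(green=(213,47),blue=(273,63),red=(416,85)).items(): print(k,at_z(p,m,.052,True).round(3))
g=W(d,[0,.0455,.06]); print('grasp',g,'in tool',rot(o['tool_rot']).inv().apply(g-o['eef_pos']))
E
```

```text
dish [0.43913208 0.11372205 0.05516183] [[-0.9 -0.6]
 [ 0.9 -0.1]
 [ 0.1  0.3]
 [-0.1  0.5]]
slate [0.43980066 0.1623244  0.0032726 ] [[-0.2 -1.1]
 [ 3.3 -1.3]
 [-0.8  0.8]
 [-1.   2.8]]
case [ 0.62776776  0.10857819 -0.04577609] [[ 2.3 -4.9]
 [-1.2  0. ]
 [-6.5  0.4]
 [14.2  1.1]]
green [0.62  0.256 0.052]
blue [0.603 0.186 0.052]
red [0.597 0.027 0.052]
grasp [0.43662349 0.15915284 0.06      ] in tool [-0.00990459 -0.03838337  0.25872434]
```

Request:
{"fn": "drive_tool", "kwargs": {"series": [[-1,-3.8,0,2.7,-0.3],[0,0,4.5,0,-0.3],[0,0,4.5,0,-0.3],[0,0,4.5,0,-0.3],[0,0,4.5,0,-0.3],[0,0,4.5,0,-0.3],[0,0,2.5,0,-0.3],[0,0,2,0,-0.3]]}}

```text
t: 11.4
eef_pos: [0.4361, 0.1587, 0.0471]
tool_rot: [0.0, 1.0, 0.027, -0.001]
contact_force: [0.1, -0.1, 0.2]
gripper_width: 0.651
grasp_force: 0.0
```

Request:
{"fn": "drive_tool", "kwargs": {"series": [[0,0,1.8,0,-0.3],[0,0,0,0,1],[0,0,0,0,1],[0,0,0,0,1],[0,0,0,0,1],[0,0,0,0,1],[0,0,0,0,1]], "squeeze": 60}}

```text
t: 12.1
eef_pos: [0.438, 0.1594, 0.0324]
tool_rot: [-0.0, 1.0, 0.026, 0.001]
contact_force: [-1.3, -0.4, 7.9]
gripper_width: 0.087
grasp_force: 59.7
```

Request:
{"fn": "drive_tool", "kwargs": {"series": [[0,0,-2,0,1],[0,0,-4,0,1],[1,0,-4,0,1],[1,0,-4,0,1],[1,0,-3,0,1],[0,4,0,0,1],[0,4.5,0,0,1],[0,4.5,0,0,1]]}}

```text
t: 12.9
eef_pos: [0.4736, 0.0294, 0.2018]
tool_rot: [0.0, 1.0, 0.027, 0.0]
contact_force: [0.5, 0.1, -2.6]
gripper_width: 0.094
grasp_force: 59.0
```

Request:
{"fn": "drive_tool", "kwargs": {"series": [[-0.5,4.5,0,0,1],[-0.5,4.5,0,0,1],[-0.5,4.5,0,0,1],[-1,4.5,0,0,1],[-1.5,4.5,0,0,1],[-1.5,4.5,0,0,1],[-1,4.4,0,0,1],[0,0,0,0,1]]}}

```text
t: 13.7
eef_pos: [0.4223, -0.2933, 0.2011]
tool_rot: [0.001, 1.0, 0.021, -0.001]
contact_force: [-0.1, 0.8, -3.2]
gripper_width: 0.088
grasp_force: 59.1
```

```bash
python3 - <<'E'
from h import *
o=readout.get_obs(); print(o['t'],o['eef_pos'],rot(o['tool_rot']).apply([1,0,0]),o['contact_force'],o['grasp_force'])
m=imaging.camera_model('wrist')
im=imaging.read_camera('wrist')
cv2.imwrite("pics/w5.png",im[:,:,::-1])
for d in imaging.cut_out('dish','wrist')[:1]:
    print(d['conf'],d['centre'],d['mask'].sum()); c=max(cv2.findContours(d['mask'].astype('u1'),0,2)[0],key=cv2.contourArea); print(cv2.approxPolyDP(cv2.convexHull(c),6,True).reshape(-1,2).tolist())
E
```

```text
13.7 [ 0.42225615 -0.29326617  0.20107663] [ 0.99912571  0.04178178 -0.00144521] [-0.13664478  0.82574107 -3.24832874] 59.080737233161926
0.69 [432.7, 269.6] 37710
[[308, 192], [497, 194], [554, 213], [546, 294], [523, 380], [309, 405]]
```

View pics/w5.png

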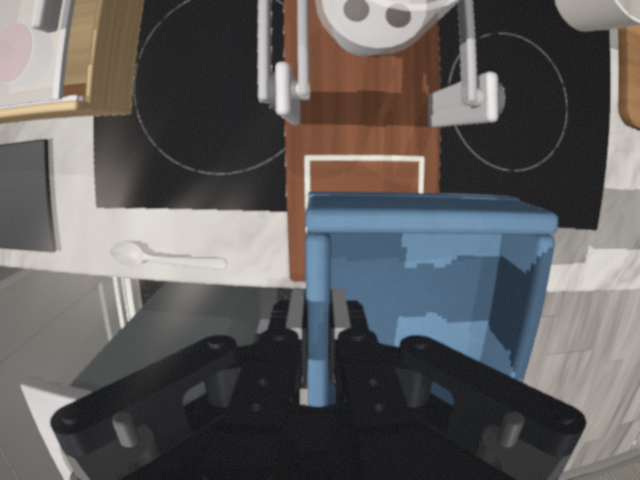

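```bash
python3 - <<'E'
from h import *
m=imaging.camera_model('wrist')
a=at_z((306,158),m,.018,True);b=at_z((424,159),m,.018,True);print(a,b,(a+b)/2,np.linalg.norm(a-b), np.degrees(np.arctan2((a-b)[1],(a-b)[0]))-90)
print('post tops?',at_z((287,91),m,.142,True),at_z((482,97),m,.142,True))
E
```

```text
[ 0.47879546 -0.27474521  0.018     ] [ 0.48518385 -0.3796499   0.018     ] [ 0.48198966 -0.32719756  0.018     ] 0.10509902615027047 3.484841377539823
post tops? [ 0.52027857 -0.26640394  0.142     ] [ 0.52777215 -0.37598578  0.142     ]
```

Request:
{"fn": "drive_tool", "kwargs": {"series": [[0.3,-0.5,3,-0.8,1],[0,0,4,0,1],[0,0,4,0,1],[0,0,3,0,1],[0,0,1,0,1],[0,0,0.5,0,1],[0,0,0.4,0,1],[0,0,0,0,1]]}}

```text
t: 14.6
eef_pos: [0.4291, -0.2811, 0.0433]
tool_rot: [0.0, 0.999, 0.033, 0.001]
contact_force: [-0.4, 0.9, -1.4]
gripper_width: 0.091
grasp_force: 59.1
```

Request:
{"fn": "drive_tool", "kwargs": {"series": [[-0.3,0.6,0,0,1],[0,0,0.1,0,1],[0,0,0,0,-0.3],[0,0,0,0,-0.3],[0,0,0,0,-0.3],[0,0,-4,0,-0.3],[0,0,-4.5,0,-0.3],[0,0,-4.5,0,-0.3]]}}

```text
t: 15.4
eef_pos: [0.4253, -0.2867, 0.1726]
tool_rot: [-0.001, 0.999, 0.033, -0.0]
contact_force: [0.8, -1.7, -0.1]
gripper_width: 0.652
grasp_force: 0.0
```

Request:
{"fn": "drive_tool", "kwargs": {"series": [[0,0,-4.5,0,-0.3],[0,0,-4.5,0,-0.3],[0,0,-4.5,0,-0.3],[1,0,-4,0,-0.3],[4,0,0,0,-0.3],[0,0,0,0,-0.3]]}}

```text
t: 16.0
eef_pos: [0.4795, -0.2823, 0.3476]
tool_rot: [0.0, 0.999, 0.035, 0.002]
contact_force: [0.2, 0.7, 0.2]
gripper_width: 0.65
grasp_force: 0.0
```

```bash
python3 - <<'E'
from h import *
o=readout.get_obs(); print(o['t'],o['eef_pos'],rot(o['tool_rot']).apply([1,0,0]))
m=imaging.camera_model('wrist')
im=imaging.read_camera('wrist')
cv2.imwrite("pics/w6.png",im[:,:,::-1])
for d in imaging.cut_out('dish','wrist')[:1]:
    c=max(cv2.findContours(d['mask'].astype('u1'),0,2)[0],key=cv2.contourArea); print(cv2.approxPolyDP(cv2.convexHull(c),6,True).reshape(-1,2).tolist())
    print(at_z(d['centre'],m,.04,True))
for d in imaging.cut_out('tip_handle','wrist')[:2]: print('h',d['conf'],d['centre'],at_z(d['centre'],m,.13,True), d['mask'].sum())
E
```

```text
16.0 [ 0.47953342 -0.28234129  0.34758484] [0.99754529 0.06986058 0.00478395]
[[318, 203], [393, 205], [400, 212], [393, 288], [316, 285]]
[ 0.42228113 -0.33937785  0.04      ]
h 0.65 [264.1, 90.7] [ 0.59681358 -0.22330341  0.13      ] 916
h 0.47 [356.4, 242.5] [ 0.45266562 -0.32408693  0.13      ] 6842
```

View pics/w6.png

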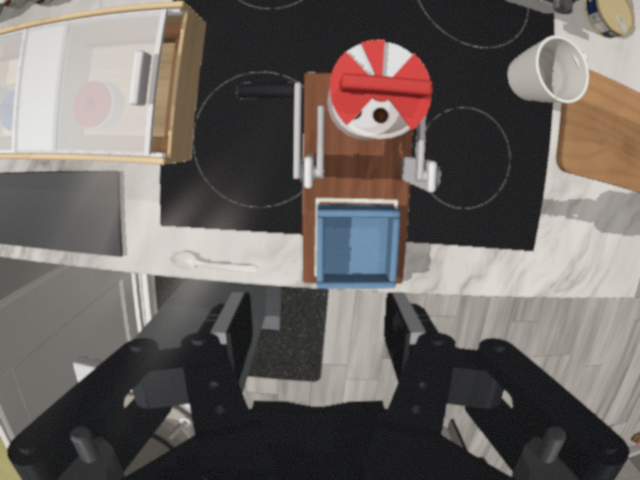

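Request:
{"fn": "drive_tool", "kwargs": {"series": [[4,-2,0,0,-0.3],[4,-2,0,0,-0.3],[4,-2,0,0,-0.3],[0,0,0,-8,-0.3],[0,0,0,-8,-0.3],[0,0,0,-8,-0.3],[0,0,0,-8,-0.3],[0,0,0,-8,-0.3]]}}

```text
t: 16.95
eef_pos: [0.59, -0.2167, 0.3455]
tool_rot: [-0.0, 0.927, 0.375, -0.001]
contact_force: [-1.1, -0.2, -0.9]
gripper_width: 0.646
grasp_force: 0.0
```

Request:
{"fn": "drive_tool", "kwargs": {"series": [[0,0,2,-8,-0.3],[0,0,2,-8,-0.3],[0,0,2,-8,-0.3],[0,0,2,-8,-0.3],[0,0,2,-8,-0.3],[0,0,2,-8.5,-0.3],[0,0,1,0,-0.3],[0,0,0,0,-0.3]]}}

```text
t: 17.75
eef_pos: [0.5895, -0.2166, 0.2145]
tool_rot: [-0.002, 0.694, 0.72, -0.001]
contact_force: [-0.4, 0.2, -0.2]
gripper_width: 0.65
grasp_force: 0.0
```

```bash
python3 - <<'E'
from h import *
o=readout.get_obs(); print(o['t'],o['eef_pos'],rot(o['tool_rot']).apply([1,0,0]))
m=imaging.camera_model('wrist')
im=imaging.read_camera('wrist')
cv2.imwrite("pics/w7.png",im[:,:,::-1])
for d in imaging.cut_out('tip_handle','wrist')[:2]:
    ys,xs=np.nonzero(d['mask']); print('h',d['conf'],d['centre'],at_z(d['centre'],m,.13,True), d['mask'].sum(),xs.min(),xs.max(),ys.min(),ys.max(), rot(o['tool_rot']).inv().apply(at_z(d['centre'],m,.13,True)-o['eef_pos']))
E
```

```text
17.75 [ 0.58948094 -0.21655653  0.21446935] [-3.56572860e-02  9.99363667e-01  9.04770804e-04]
h 0.74 [332.1, 261.1] [ 0.59868586 -0.22326871  0.13      ] 2190 318 344 219 305 [-0.00711256  0.00926458  0.08443006]
h 0.64 [320.5, 342.0] [ 0.5935557  -0.28356591  0.13      ] 12239 206 383 219 405 [-0.06718846  0.0019875   0.08440197]
```

View pics/w7.png

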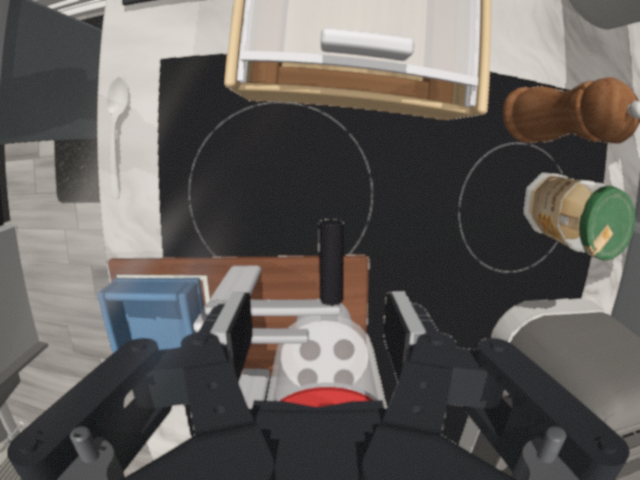

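Request:
{"fn": "drive_tool", "kwargs": {"series": [[0,0.8,2,0,-0.3],[0,0,4,0,-0.3],[0,0,3,0,-0.3],[0,0,1,0,-0.3],[0,0,0,0,1],[0,0,0,0,1],[0,0,0,0,1],[0,0,0,0,1]], "squeeze": 40}}

```text
t: 18.65
eef_pos: [0.598, -0.2159, 0.1179]
tool_rot: [-0.0, 0.693, 0.721, -0.001]
contact_force: [-7.5, 1.6, 4.5]
gripper_width: 0.172
grasp_force: 39.0
```

Request:
{"fn": "drive_tool", "kwargs": {"series": [[0,-0.13,-1.43,0,1],[0,-0.38,-1.39,0,1],[0,-0.63,-1.29,0,1],[0,-0.85,-1.16,0,1],[0,-1.04,-0.99,0,1],[0,-1.2,-0.79,0,1],[0,-1.32,-0.56,0,1],[0,-1.4,-0.32,0,1]]}}

```text
t: 19.45
eef_pos: [0.5304, -0.2194, 0.1974]
tool_rot: [0.002, 0.693, 0.721, 0.001]
contact_force: [5.2, -5.0, -7.0]
gripper_width: 0.171
grasp_force: 39.9
```

Request:
{"fn": "drive_tool", "kwargs": {"series": [[0,-1.44,-0.06,0,1],[0,-1.42,0.2,0,1],[0,-1.37,0.45,0,1],[0,-1.26,0.69,0,1],[0,-1.12,0.9,0,1],[0,-0.94,1.09,0,1],[0,-0.73,1.24,0,1],[0,-0.1,0.3,0,1]]}}

```text
t: 20.25
eef_pos: [0.4459, -0.2237, 0.1506]
tool_rot: [0.002, 0.694, 0.72, -0.001]
contact_force: [-12.1, -1.3, 37.6]
gripper_width: 0.17
grasp_force: 44.4
```

Request:
{"fn": "drive_tool", "kwargs": {"series": [[0,0,0,0,1],[0,0,0,0,1],[0,0,0,0,1],[0,0,0,0,1],[0,0,0,0,1],[0,0,0,0,1],[0,0,0,0,1],[0,0,0,0,1]]}}

```text
t: 21.05
eef_pos: [0.4458, -0.2237, 0.1511]
tool_rot: [0.002, 0.694, 0.72, -0.002]
contact_force: [-10.0, -3.4, 24.9]
gripper_width: 0.167
grasp_force: 43.1
```

```bash
python3 - <<'E'
from h import *
o=readout.get_obs(); print(o['t'],o['eef_pos'],o['contact_force'])
for c in ('scene','top'):
    im=imaging.read_camera(c)
    for d in imaging.cut_out('choc0_center',c): print(c,d['conf'],d['centre'],d['mask'].sum())
    cv2.imwrite(f"pics/{c}7.png",im[:,:,::-1])
a=cv2.imread("pics/scene7.png")[230:400,250:450]; b=cv2.imread("pics/top7.png")[200:370,340:540]
cv2.imwrite("pics/m7.png",cv2.resize(np.hstack([a,b]),None,fx=2,fy=2,interpolation=cv2.INTER_CUBIC))
E
```

```text
21.05 [ 0.44584043 -0.22370575  0.15106207] [-9.95397958 -3.37601816 24.88859216]
scene 0.15 [351.3, 245.1] 1170
```

View pics/m7.png

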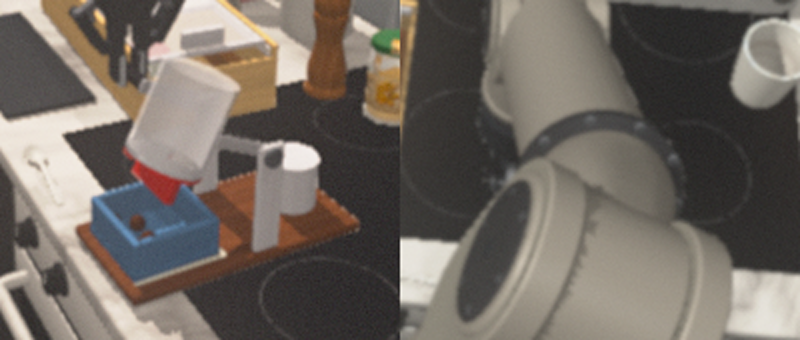

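The jar is tipped to its stop and looks empty, and brown balls lie in the dish. Next I swing it back.

Request:
{"fn": "drive_tool", "kwargs": {"series": [[0,0.1,-0.3,0,1],[0,0.73,-1.24,0,1],[0,0.94,-1.09,0,1],[0,1.12,-0.9,0,1],[0,1.26,-0.69,0,1],[0,1.37,-0.45,0,1],[0,1.42,-0.2,0,1],[0,1.44,0.06,0,1]]}}

```text
t: 22.05
eef_pos: [0.5296, -0.2192, 0.1971]
tool_rot: [0.001, 0.693, 0.721, -0.001]
contact_force: [-2.7, -2.2, -1.0]
gripper_width: 0.169
grasp_force: 40.5
```

Request:
{"fn": "drive_tool", "kwargs": {"series": [[0,1.4,0.32,0,1],[0,1.32,0.56,0,1],[0,1.2,0.79,0,1],[0,1.04,0.99,0,1],[0,0.85,1.16,0,1],[0,0.63,1.29,0,1],[0,0.38,1.39,0,1],[0,0.13,1.43,0,1]]}}

```text
t: 22.85
eef_pos: [0.5983, -0.2153, 0.115]
tool_rot: [-0.001, 0.693, 0.721, -0.001]
contact_force: [-19.8, 1.2, 60.3]
gripper_width: 0.168
grasp_force: 47.8
```

Request:
{"fn": "drive_tool", "kwargs": {"series": [[0,0,0.1,0,1],[0,0,0,0,1]]}}

```text
t: 23.05
eef_pos: [0.5981, -0.2152, 0.1159]
tool_rot: [-0.001, 0.693, 0.721, -0.001]
contact_force: [-11.2, -0.9, 13.0]
gripper_width: 0.172
grasp_force: 43.3
```

Fully back. I release, rise and look at the dish.

Request:
{"fn": "drive_tool", "kwargs": {"series": [[0,0,-0.1,0,-0.3],[0,0,0,0,-0.3],[0,0,0,0,-0.3],[0,0,-3,0,-0.3],[0,0,-4.5,0,-0.3],[0,0,-4.5,0,-0.3],[0,0,-4.5,0,-0.3],[0,0,-4.5,0,-0.3]]}}

```text
t: 23.85
eef_pos: [0.5995, -0.2153, 0.3281]
tool_rot: [0.0, 0.693, 0.721, 0.001]
contact_force: [1.0, -0.4, -0.4]
gripper_width: 0.653
grasp_force: 0.0
```

Request:
{"fn": "drive_tool", "kwargs": {"series": [[-2.5,-4,0,8,-0.3],[-2,-4,0,8,-0.3],[-1.5,-4,0,8,-0.3],[0,0,0,8,-0.3],[0,0,0,8,-0.3],[0,0,0,8,-0.3],[0,0,0,8,-0.3],[0,0,0,8,-0.3]]}}

```text
t: 24.65
eef_pos: [0.4766, -0.2631, 0.3262]
tool_rot: [0.0, 0.97, 0.242, 0.0]
contact_force: [0.5, -0.2, -0.8]
gripper_width: 0.65
grasp_force: 0.0
```

Request:
{"fn": "drive_tool", "kwargs": {"series": [[0,0,0,8,-0.3],[0,0,0,8,-0.3],[0,0,0,8,-0.3],[0,0,0,6,-0.3],[0,0,0,0,-0.3]]}}

```text
t: 25.15
eef_pos: [0.4766, -0.263, 0.3262]
tool_rot: [0.0, 1.0, -0.015, 0.0]
contact_force: [-0.0, -0.6, -0.2]
gripper_width: 0.648
grasp_force: 0.0
```

```bash
python3 - <<'E'
from h import *
o=readout.get_obs(); print(o['t'],o['eef_pos'],rot(o['tool_rot']).apply([1,0,0]))
im=imaging.read_camera('wrist')
for n in ('choc0_center','dish','jar'):
  for d in imaging.cut_out(n,'wrist')[:6]: print(n,d['conf'],d['centre'],d['mask'].sum())
cv2.imwrite("pics/w8.png",cv2.resize(im[40:340,200:520,::-1],None,fx=2,fy=2,interpolation=cv2.INTER_CUBIC)[:600])
E
```

```text
25.15 [ 0.47657719 -0.26301352  0.32623541] [ 9.99553708e-01 -2.98626090e-02  7.80849551e-04]
choc0_center 0.51 [395.3, 264.7] 161
dish 0.92 [380.7, 239.1] 7127
jar 0.9 [380.4, 84.1] 12310
jar 0.65 [360.4, 250.9] 162
```

View pics/w8.png

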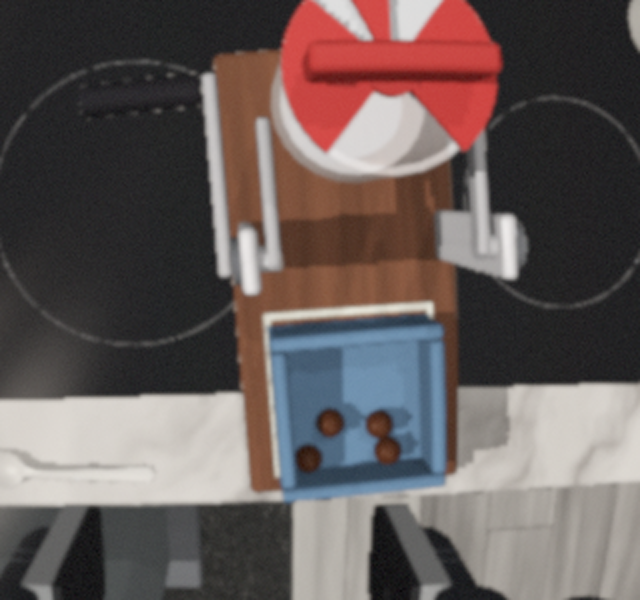

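Four balls lie in the dish (crop 308–388, 422–458) and the jar is upright and empty. On to the right lid.

Request:
{"fn": "drive_tool", "kwargs": {"series": [[2.6,-3.3,1,0.5,-0.3],[2.6,-3.3,1.5,0,-0.3],[2.7,-3.4,1.5,0,-0.3],[2.7,-3.4,1.5,0,-0.3],[2.7,-3.4,1.5,0,-0.3],[0,0,0,0,-0.3],[0,0,0,0,-0.3]]}}

```text
t: 26.05
eef_pos: [0.6154, -0.0991, 0.2556]
tool_rot: [-0.0, 1.0, -0.017, -0.001]
contact_force: [0.4, -0.3, -0.5]
gripper_width: 0.65
grasp_force: 0.0
```

```bash
python3 - <<'E'
from h import *
o=readout.get_obs(); print(o['t'],o['eef_pos'],rot(o['tool_rot']).apply([1,0,0]))
im=imaging.read_camera('wrist')
m=imaging.camera_model('wrist')
for n in ('right_lid_pull','pot_red','pot_blue','pot_green'):
  for d in imaging.cut_out(n,'wrist')[:3]: print(n,d['conf'],d['centre'],d['mask'].sum(),at_z(d['centre'],m,.05,True))
cv2.imwrite("pics/w9.png",im[:,:,::-1])
E
```

```text
26.05 [ 0.61537885 -0.09909919  0.25557114] [ 0.99938997 -0.0349075  -0.00107329]
right_lid_pull 0.63 [197.1, 216.2] 42683 [0.61894936 0.0177228  0.05      ]
right_lid_pull 0.25 [176.0, 217.2] 65990 [0.6191887  0.04065265 0.05      ]
pot_red 0.65 [530.7, 253.5] 23391 [ 0.56615044 -0.33564978  0.05      ]
pot_green 0.59 [529.7, 255.2] 23185 [ 0.56423204 -0.33454907  0.05      ]
```

View pics/w9.png

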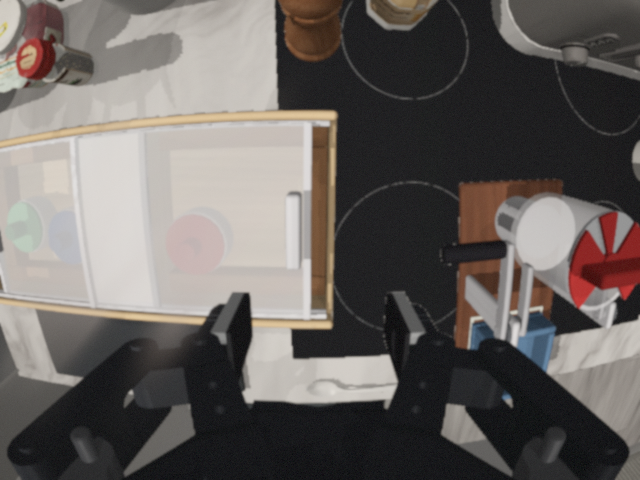

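```bash
python3 - <<'E'
from h import *
o=readout.get_obs(); m=imaging.camera_model('wrist'); Tq=rot(o['tool_rot']).inv()
for n,p,z in (('pull',(292,193),.124),('pull',(291,268),.124),('pullc',(292,231),.124),('red',(190,243),.052),('c1',(336,112),.1),('c2',(332,327),.1)):
    w=at_z(p,m,z,True); print(n,w.round(4),Tq.apply(w-o['eef_pos']).round(4))
c,r=fit([(m,1,[[.095,-.22,.1],[-.095,-.22,.1],[0,-.203,.124]],[(336,112),(332,327),(292,231)])],[.62,.1,0]); print(c,r)
for p in ([0,-.203,.124],[0,.203,.124],[0,.085,.05]): print(W(c,p))
E
```

```text
pull [ 0.6466 -0.085   0.124 ] [ 0.0309 -0.0186  0.1329]
pull [ 0.5876 -0.0808  0.124 ] [-0.0282 -0.0204  0.1329]
pullc [ 0.6174 -0.0833  0.124 ] [ 0.0017 -0.019   0.1329]
red [0.5926 0.0268 0.052 ] [-0.0277 -0.1282  0.2048]
c1 [ 0.7075 -0.1212  0.1   ] [0.0932 0.0151 0.157 ]
c2 [ 0.5209 -0.1121  0.1   ] [-0.0936  0.0136  0.1569]
[ 0.62643497  0.1041937  -0.05210101] [[-1.  -2.9]
 [-1.7  0.8]
 [20.   1.1]]
[ 0.61586325 -0.09853084  0.124     ]
[0.63700669 0.30691823 0.124     ]
[0.63086155 0.18907835 0.05      ]
```

Request:
{"fn": "drive_tool", "kwargs": {"series": [[0.2,-1.9,4,0.5,-0.3],[0,0,4,0,-0.3],[0,0,4,0,-0.3],[0,0,2.8,0,-0.3],[0,0,0,0,1],[0,0,0,0,1],[0,0,0,0,1],[0,0,0,0,1]], "squeeze": 30}}

```text
t: 27.1
eef_pos: [0.6194, -0.0816, 0.1107]
tool_rot: [0.0, 1.0, -0.024, 0.002]
contact_force: [-0.5, -0.8, 4.0]
gripper_width: 0.13
grasp_force: 32.6
```

Request:
{"fn": "drive_tool", "kwargs": {"series": [[0,-1,0,0,1],[0,-2.5,0,0,1],[0,-2.5,0,0,1],[0,-2.5,0,0,1],[0,-2.5,0,0,1],[0,-2.5,0,0,1],[0,-1.3,0,0,1],[0,0,0,0,1]]}}

```text
t: 27.9
eef_pos: [0.6264, 0.0698, 0.1107]
tool_rot: [-0.001, 1.0, -0.022, 0.002]
contact_force: [-0.9, 1.6, 11.4]
gripper_width: 0.128
grasp_force: 33.4
```

Request:
{"fn": "drive_tool", "kwargs": {"series": [[0,0,0,0,-0.3],[0,0,0,0,-0.3],[0,0,-4,0,-0.3],[0,0,-4,0,-0.3],[-3.1,2.2,-3,-8,-0.3],[0,2.2,-3,-8.5,-0.3],[0,0,0,-8.5,-0.3],[0,0,0,-8.5,-0.3]]}}

```text
t: 28.7
eef_pos: [0.5951, 0.0215, 0.2492]
tool_rot: [0.001, 0.964, 0.267, 0.001]
contact_force: [-0.1, 0.1, -0.4]
gripper_width: 0.651
grasp_force: 0.0
```

Request:
{"fn": "drive_tool", "kwargs": {"series": [[0,0,0,-8.5,-0.3],[0,0,0,-8.5,-0.3],[0,0,0,-8.5,-0.3],[0,0,0,-8.5,-0.3],[0,0,0,-8.5,-0.3],[0,0,0,-8.5,-0.3],[0,0,0,-6,-0.3],[0,0,0,0,-0.3]]}}

```text
t: 29.5
eef_pos: [0.5945, 0.0226, 0.2477]
tool_rot: [-0.0, 0.721, 0.693, -0.0]
contact_force: [-0.5, -1.1, 0.4]
gripper_width: 0.653
grasp_force: 0.0
```

```bash
cat >> h.py <<'E'
def knob(col):
    """lid colour blobs in the wrist picture: knob-top candidates in world and tool"""
    o=readout.get_obs(); m=imaging.camera_model('wrist'); im=imaging.read_camera('wrist')
    print(o['t'],o['eef_pos'].round(4),'A',np.degrees(np.arctan2(*rot(o['tool_rot']).apply([1,0,0])[[1,0]])).round(1))
    return o,m,im
def tl(o,w): return rot(o['tool_rot']).inv().apply(w-o['eef_pos']).round(4)
E
python3 - <<'E'
from h import *
o,m,im=knob(0)
for d in imaging.cut_out('pot_red','wrist')[:3]: print(d['conf'],d['centre'],d['mask'].sum(),at_z(d['centre'],m,.06,True),tl(o,at_z(d['centre'],m,.06,True)))
cv2.imwrite("pics/w10.png",im[:,:,::-1])
E
```

```text
29.5 [0.5945 0.0226 0.2477] A 87.8
0.88 [310.3, 212.0] 3455 [0.5878853  0.02824094 0.06      ] [ 0.0054 -0.0066  0.1877]
```

View pics/w10.png

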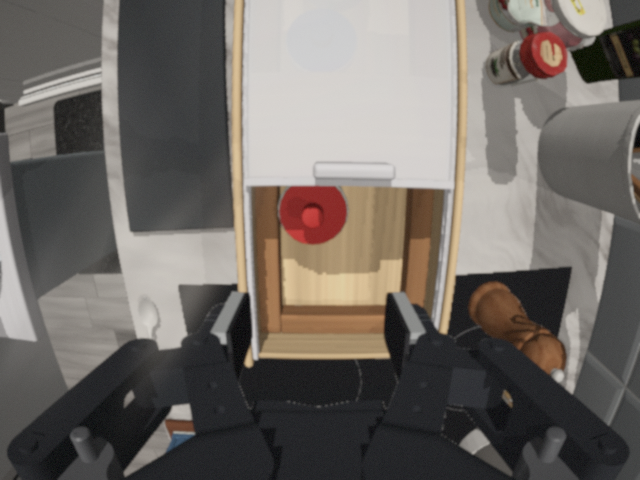

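```bash
python3 - <<'E'
from h import *
o=readout.get_obs(); m=imaging.camera_model('wrist')
for p,z in (((313,215),.074),((313,211),.052)): w=at_z(p,m,z,True); print(w,tl(o,w))
E
```

```text
[0.59074197 0.02853199 0.074     ] [ 0.0053 -0.004   0.1739]
[0.5904298  0.02795875 0.052     ] [ 0.0047 -0.0043  0.1959]
```

Request:
{"fn": "drive_tool", "kwargs": {"series": [[0.4,-0.4,3,0,0],[0,0,4.5,0,0],[0,0,4.5,0,0],[0,0,4,0,0],[0,0,2,0,0],[0,0,1,0,0],[0,0,0,0,1],[0,0,0,0,1]], "squeeze": 40}}

```text
t: 30.4
eef_pos: [0.5921, 0.0285, 0.0599]
tool_rot: [0.001, 0.721, 0.693, 0.001]
contact_force: [0.1, 0.4, -1.6]
gripper_width: 0.214
grasp_force: 39.0
```

Request:
{"fn": "drive_tool", "kwargs": {"series": [[0,0,0,0,1],[0,0,0,0,1]]}}

```text
t: 30.6
eef_pos: [0.5918, 0.0281, 0.0595]
tool_rot: [0.001, 0.721, 0.693, 0.001]
contact_force: [0.2, 1.1, -2.2]
gripper_width: 0.217
grasp_force: 39.0
```

Request:
{"fn": "drive_tool", "kwargs": {"series": [[0,0,-0.5,0,1],[-0.8,0,-0.5,0,1],[0,0,-4,0,1],[0,0,-4.5,0,1],[0,0,-4,0,1],[1,-3.6,0,0,1],[1,-3.6,0,0,1],[1.2,-3.6,0,0,1]]}}

```text
t: 31.4
eef_pos: [0.4829, 0.0559, 0.1939]
tool_rot: [0.001, 0.721, 0.693, 0.0]
contact_force: [-0.1, 0.4, -1.1]
gripper_width: 0.214
grasp_force: 40.3
```

Request:
{"fn": "drive_tool", "kwargs": {"series": [[1.1,-3.6,0,0,1],[0,0,4,0,1],[0,0,4.5,0,1],[0,0,3,0,1],[0,0,1.5,0,1],[0,0,0,0,1]]}}

```text
t: 32.0
eef_pos: [0.4472, 0.0679, 0.0621]
tool_rot: [-0.001, 0.72, 0.693, -0.001]
contact_force: [1.0, -0.6, -1.6]
gripper_width: 0.211
grasp_force: 40.1
```

Request:
{"fn": "drive_tool", "kwargs": {"series": [[0,0,0.4,0,1],[0,0,0.2,0,1],[0,0,0,0,1],[0,0,0,0,-0.3],[0,0,0,0,-0.3],[0,0,0,0,-0.3],[0,0,-4,0,-0.3],[0,0,-4.5,0,-0.3]]}}

```text
t: 32.8
eef_pos: [0.4472, 0.0687, 0.1424]
tool_rot: [-0.002, 0.72, 0.694, -0.001]
contact_force: [2.1, -1.0, 1.0]
gripper_width: 0.654
grasp_force: 0.0
```

Request:
{"fn": "drive_tool", "kwargs": {"series": [[0,0,-4.5,0,-0.3],[0,0,-2,0,-0.3],[0.2,4.5,0,0,-0.3],[0.2,4.5,0,0,-0.3],[0.2,4.5,0,0,-0.3],[0.3,4.4,0,8,-0.3],[0,0,0,8.3,-0.3],[0,0,0,8.3,-0.3]]}}

```text
t: 33.6
eef_pos: [0.6286, 0.0712, 0.2067]
tool_rot: [-0.001, 0.853, 0.521, 0.0]
contact_force: [-0.8, 0.1, 0.2]
gripper_width: 0.651
grasp_force: 0.0
```

Request:
{"fn": "drive_tool", "kwargs": {"series": [[0,0,0,8.3,-0.3],[0,0,0,8.3,-0.3],[0,0,0,8.3,-0.3],[0,0,0,8.3,-0.3],[0,0,0,8.3,-0.3],[0,0,0,8.3,-0.3],[0,0,0,8.3,-0.3],[0,0,0,8,-0.3]]}}

```text
t: 34.4
eef_pos: [0.6276, 0.0709, 0.2074]
tool_rot: [-0.0, 1.0, -0.028, -0.0]
contact_force: [-1.3, -0.3, 0.3]
gripper_width: 0.654
grasp_force: 0.0
```

```bash
python3 - <<'E'
from h import *
o,m,im=knob(0)
for t in ('pot_red','right_lid_pull','pot_green','pot_blue'):
  for d in imaging.cut_out(t,'wrist')[:2]: print(t,d['conf'],d['centre'],d['mask'].sum(),at_z(d['centre'],m,.048,True))
cv2.imwrite("pics/w11.png",im[:,:,::-1])
E
```

```text
34.4 [0.6276 0.0709 0.2074] A -3.2
pot_red 0.74 [613.0, 275.6] 6969 [ 0.55633104 -0.2570219   0.048     ]
pot_red 0.64 [327.2, 381.7] 2529 [0.46939949 0.0696649  0.048     ]
right_lid_pull 0.92 [208.5, 231.3] 54199 [0.62815952 0.16428282 0.048     ]
right_lid_pull 0.6 [615.3, 276.5] 6841 [ 0.55480781 -0.26149537  0.048     ]
```

View pics/w11.png

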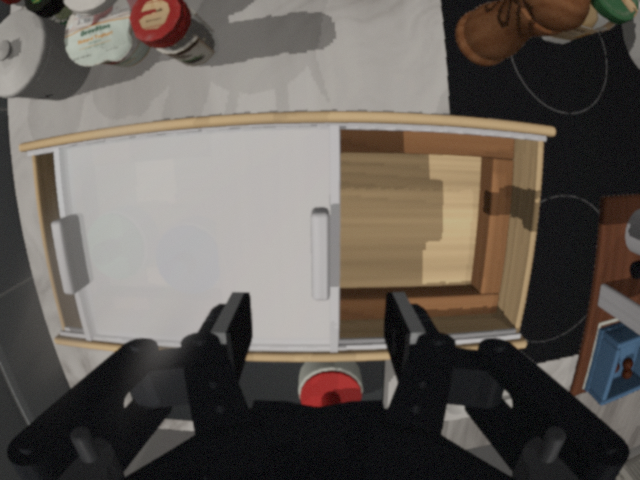

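The red pot stands on the slate, the right well is empty and the right lid is open with its fin at (319,253). The left fin is at about (70,255). That was my 14th picture, so the rest is by numbers.

```bash
python3 - <<'E'
from h import *
o=readout.get_obs(); m=imaging.camera_model('wrist')
c,r=fit([(m,1,[[.095,-.22,.1],[-.095,-.22,.1],[.095,.22,.1],[-.095,.22,.1]],[(555,130),(526,344),(22,148),(56,342)])],[.62,.1,0]); print(c,r.tolist())
for p in ([0,-.203,.124],[0,-.033,.124],[0,.203,.124]): print(W(c,p).round(4))
for n,p in (('rp',(319,253)),('lp',(68,255))): w=at_z(p,m,.124,True); print(n,w,tl(o,w))
E
```

```text
[ 0.62190264  0.10562112 -0.03326481] [[2.0, -1.6], [0.8, 5.8], [-5.4, -1.3], [-1.0, 5.7]]
[ 0.6152 -0.0973  0.124 ]
[0.6208 0.0726 0.124 ]
[0.6287 0.3085 0.124 ]
rp [0.62687165 0.0694924  0.124     ] [-0.0007  0.0014  0.0833]
lp [0.63311833 0.25844609 0.124     ] [-0.0034 -0.1877  0.0833]
```

Request:
{"fn": "drive_tool", "kwargs": {"series": [[0,0,4,0,-0.3],[0,0,4,0,-0.3],[0,0,1.6,0,-0.3],[0,0,0,0,1],[0,0,0,0,1],[0,0,0,0,1],[0,0,0,0,1]], "squeeze": 30}}

```text
t: 35.35
eef_pos: [0.6292, 0.0711, 0.1135]
tool_rot: [-0.0, 1.0, -0.025, 0.002]
contact_force: [0.1, -0.2, 4.5]
gripper_width: 0.126
grasp_force: 32.0
```

Request:
{"fn": "drive_tool", "kwargs": {"series": [[0,1,0,0,1],[0,2.5,0,0,1],[0,2.5,0,0,1],[0,2.5,0,0,1],[0,2.5,0,0,1],[0,2.5,0,0,1],[0,2,0,0,1],[0,0,0,0,1]]}}

```text
t: 36.15
eef_pos: [0.6217, -0.0895, 0.1135]
tool_rot: [0.002, 1.0, -0.028, 0.002]
contact_force: [2.5, -1.7, 6.0]
gripper_width: 0.128
grasp_force: 32.3
```

Request:
{"fn": "drive_tool", "kwargs": {"series": [[0,0.4,0,0,1],[0,0.3,0,0,1],[0,0.2,0,0,1],[0,0.2,0,0,1],[0,0,0,0,1]]}}

```text
t: 36.65
eef_pos: [0.6214, -0.0958, 0.1135]
tool_rot: [0.0, 1.0, -0.026, 0.003]
contact_force: [2.1, 0.7, 6.3]
gripper_width: 0.131
grasp_force: 32.2
```

Request:
{"fn": "drive_tool", "kwargs": {"series": [[0,0.3,0,0,1],[0,0.3,0,0,1],[0,0,0,0,1],[0,0,0,0,1]]}}

```text
t: 37.05
eef_pos: [0.6214, -0.0966, 0.1135]
tool_rot: [-0.003, 1.0, -0.024, 0.003]
contact_force: [2.7, 9.0, 5.2]
gripper_width: 0.131
grasp_force: 32.0
```

Request:
{"fn": "drive_tool", "kwargs": {"series": [[0,0,0,0,-0.3],[0,0,0,0,-0.3],[0,0,0,0,-0.3],[0,0,-4,0,-0.3],[0,0,-4.5,0,-0.3],[0,0,-4,0,-0.3],[0,-4.5,0,0,-0.3],[0,-4.5,0,0,-0.3]]}}

```text
t: 37.85
eef_pos: [0.6244, -0.013, 0.2379]
tool_rot: [0.001, 1.0, -0.028, 0.001]
contact_force: [0.6, 0.6, -1.8]
gripper_width: 0.65
grasp_force: 0.0
```

Request:
{"fn": "drive_tool", "kwargs": {"series": [[0,-4.5,0,0,-0.3],[0,-4.5,0,0,-0.3],[0,-4.5,0,0,-0.3],[0,-4.5,0,0,-0.3],[0,-4.5,0,0,-0.3],[0,-4.5,0,0,-0.3],[0,0,0,0,-0.3],[0,0,0,0,-0.3]]}}

```text
t: 38.65
eef_pos: [0.6368, 0.2593, 0.2358]
tool_rot: [0.0, 1.0, -0.024, -0.0]
contact_force: [0.1, -1.1, -0.2]
gripper_width: 0.646
grasp_force: 0.0
```

```bash
python3 - <<'E'
from h import *
t=imaging.camera_model('top'); print('top est',at_z((120+143/2,140+138/2),t,.124))
o,m,im=knob(0)
for n in ('left_lid_pull','pot_green','pot_blue'):
  for d in imaging.cut_out(n,'wrist')[:3]:
    ys,xs=np.nonzero(d['mask']); w=at_z(d['centre'],m,.124 if 'pull' in n else .052,True); print(n,round(d['conf'],2),d['centre'],d['mask'].sum(),xs.min(),xs.max(),ys.min(),ys.max(),w.round(4),tl(o,w))
cv2.imwrite("pics/w12.png",im[:,:,::-1])
# bright-metal fin: print gray profile across row of image centre
g=cv2.cvtColor(im,cv2.COLOR_RGB2GRAY)
for r in (200,225,250): print(r,g[r,180:440:6].tolist())
# expected pixel of fin for closed lid / 15 mm open
for y in (.3085,.2935,.278): print(y,proj([[.628,y,.124]],m,True))
E
```

```text
top est [0.6274811  0.26192541 0.124     ]
38.65 [0.6368 0.2593 0.2358] A -2.8
left_lid_pull 0.64 [384.5, 224.0] 36319 290 492 130 328 [0.6463 0.2108 0.124 ] [0.012  0.0479 0.1119]
pot_green 0.81 [285.3, 232.3] 366 280 290 211 255 [0.6262 0.2884 0.052 ] [-0.0119 -0.0287  0.1838]
pot_green 0.35 [331.0, 371.7] 7444 268 520 334 407 [0.4732 0.2523 0.052 ] [-0.1629  0.0148  0.184 ]
pot_blue 0.71 [469.7, 342.8] 253 459 498 336 349 [0.4951 0.101  0.052 ] [-0.1337  0.1649  0.184 ]
pot_blue 0.45 [561.2, 234.7] 27130 474 639 136 328 [0.6115 0.0008 0.052 ] [-0.0126  0.2593  0.184 ]
200 [166, 164, 163, 167, 166, 167, 167, 163, 163, 162, 154, 81, 72, 79, 77, 79, 49, 109, 108, 189, 154, 106, 128, 174, 168, 166, 170, 172, 171, 172, 172, 170, 171, 171, 169, 170, 168, 170, 171, 170, 170, 161, 160, 161]
225 [171, 169, 164, 161, 168, 168, 167, 167, 167, 167, 158, 74, 70, 74, 75, 76, 54, 103, 107, 180, 186, 188, 139, 172, 169, 167, 165, 163, 168, 174, 172, 166, 170, 161, 161, 160, 160, 162, 161, 160, 171, 160, 161, 159]
250 [168, 167, 167, 166, 166, 167, 168, 165, 167, 166, 157, 84, 68, 76, 72, 77, 65, 101, 109, 178, 182, 185, 144, 165, 166, 171, 164, 165, 169, 171, 168, 162, 162, 161, 161, 155, 155, 159, 158, 160, 161, 161, 160, 161]
0.3085 [[249.53996114 255.06335024]]
0.2935 [[269.90487815 254.15911177]]
0.278 [[291.28491217 253.19290564]]
```

```bash
python3 - <<'E'
from h import *
o=readout.get_obs(); m=imaging.camera_model('wrist'); g=cv2.imread('pics/w12.png',0)
for r in range(186,330,8): print(r,g[r,280:326:3].tolist())
for p in ((300,220),(300,290)): print(at_z(p,m,.124,True))
E
```

```text
186 [109, 105, 103, 127, 188, 188, 176, 170, 170, 170, 171, 170, 169, 169, 171, 173]
194 [108, 104, 104, 130, 187, 188, 178, 172, 171, 172, 170, 171, 170, 170, 171, 171]
202 [109, 104, 102, 122, 185, 189, 169, 106, 86, 84, 83, 114, 170, 169, 170, 171]
210 [118, 111, 105, 111, 185, 188, 176, 187, 186, 183, 172, 121, 171, 171, 170, 172]
218 [118, 103, 108, 120, 182, 181, 175, 187, 190, 187, 174, 122, 169, 171, 171, 171]
226 [100, 104, 108, 113, 173, 177, 173, 186, 189, 186, 175, 124, 169, 173, 170, 165]
234 [79, 84, 110, 113, 176, 176, 173, 187, 188, 186, 174, 124, 159, 159, 157, 160]
242 [82, 85, 111, 110, 173, 175, 170, 186, 186, 185, 174, 125, 162, 164, 163, 161]
250 [83, 98, 111, 108, 172, 176, 170, 184, 186, 184, 174, 124, 157, 166, 166, 169]
258 [71, 92, 95, 104, 170, 175, 168, 184, 185, 184, 175, 125, 164, 171, 171, 172]
266 [79, 117, 105, 108, 166, 176, 169, 184, 184, 186, 175, 127, 166, 171, 171, 171]
274 [78, 113, 111, 110, 154, 174, 167, 183, 183, 184, 176, 129, 170, 172, 171, 173]
282 [42, 43, 38, 39, 145, 176, 170, 179, 180, 183, 173, 135, 156, 158, 158, 158]
290 [68, 70, 65, 63, 145, 177, 176, 169, 168, 171, 169, 170, 170, 169, 169, 170]
298 [73, 73, 73, 67, 131, 185, 183, 172, 171, 171, 170, 171, 169, 169, 170, 170]
306 [70, 70, 66, 62, 128, 187, 187, 166, 162, 162, 162, 162, 162, 162, 161, 162]
314 [73, 76, 76, 70, 109, 185, 187, 168, 162, 162, 162, 163, 164, 165, 164, 164]
322 [79, 79, 79, 79, 100, 186, 188, 169, 166, 164, 165, 164, 163, 164, 164, 164]
[0.65325067 0.26674347 0.124     ]
[0.60052    0.27029481 0.124     ]
```

Request:
{"fn": "drive_tool", "kwargs": {"series": [[0,-0.4,4,0,-0.3],[0,0,4.5,0,-0.3],[0,0,3,0,-0.3],[0,0,1.1,0,-0.3],[0,0,0,0,1],[0,0,0,0,1],[0,0,0,0,1],[0,0,0,0,1]], "squeeze": 30}}

```text
t: 39.65
eef_pos: [0.6388, 0.2635, 0.1129]
tool_rot: [-0.001, 1.0, -0.025, 0.002]
contact_force: [1.0, 1.6, 4.7]
gripper_width: 0.128
grasp_force: 32.1
```

Request:
{"fn": "drive_tool", "kwargs": {"series": [[0,1,0,0,1],[0,2.5,0,0,1],[0,2.5,0,0,1],[0,2.5,0,0,1],[0,2.5,0,0,1],[0,1,0,0,1],[0,0.3,0,0,1],[0,0,0,0,1]]}}

```text
t: 40.45
eef_pos: [0.6331, 0.1393, 0.1129]
tool_rot: [-0.001, 1.0, -0.026, 0.002]
contact_force: [1.0, 0.1, 8.5]
gripper_width: 0.13
grasp_force: 32.5
```

Request:
{"fn": "drive_tool", "kwargs": {"series": [[0,0,0,0,-0.3],[0,0,0,0,-0.3],[0,0,-4,0,-0.3],[0,0,-4,0,-0.3],[-1.2,-4,-3,0,-0.3],[-1.2,-4,-3,-8,-0.3],[0,0,0,-8.5,-0.3],[0,0,0,-8.5,-0.3]]}}

```text
t: 41.25
eef_pos: [0.6111, 0.2206, 0.2499]
tool_rot: [-0.0, 0.981, 0.196, 0.001]
contact_force: [-0.1, -1.0, 0.7]
gripper_width: 0.65
grasp_force: 0.0
```

Request:
{"fn": "drive_tool", "kwargs": {"series": [[0,0,0,-8.5,-0.3],[0,0,0,-8.5,-0.3],[0,0,0,-8.5,-0.3],[0,0,0,-8.5,-0.3],[0,0,0,-8.5,-0.3],[0,0,0,-8.5,-0.3],[0,0,0,-8.5,-0.3],[0,0,0,-6,-0.3]]}}

```text
t: 42.05
eef_pos: [0.6115, 0.2178, 0.248]
tool_rot: [-0.0, 0.72, 0.694, -0.001]
contact_force: [-0.6, -0.7, 0.4]
gripper_width: 0.651
grasp_force: 0.0
```

```bash
cat > k.py <<'E'
from h import *
import sys
o,m,im=knob(0); cv2.imwrite(f"pics/k{o['t']:.0f}.png",im[:,:,::-1])
hsv=cv2.cvtColor(im,cv2.COLOR_RGB2HSV)
for n,(lo,hi) in dict(green=(40,85),blue=(95,130)).items():
    for d in imaging.cut_out('pot_'+n,'wrist')[:2]:
        mk=(d['mask']&(hsv[...,0]>=lo)&(hsv[...,0]<=hi)&(hsv[...,1]>90)).astype('u1')
        if mk.sum()<300: print(n,d['conf'],d['centre'],'few',mk.sum()); continue
        c=max(cv2.findContours(mk,0,2)[0],key=cv2.contourArea); e=cv2.fitEllipse(cv2.convexHull(c))
        w=at_z(e[0],m,float(sys.argv[1]) if len(sys.argv)>1 else .052,True); print(n,round(d['conf'],2),np.round(d['centre']),'ellipse',np.round(e[0]),np.round(e[1]),w.round(4),tl(o,w))
E
python3 k.py
```

```text
42.05 [0.6115 0.2178 0.248 ] A 87.9
blue 0.73 [310. 245.] ellipse [311. 247.] [63. 65.] [0.604  0.1881 0.052 ] [-0.0298 -0.0062  0.1961]
```

```bash
python3 - <<'E'
from h import *
o=readout.get_obs(); m=imaging.camera_model('wrist'); im=cv2.imread('pics/k42.png')
hsv=cv2.cvtColor(im,cv2.COLOR_BGR2HSV)
for lo,hi in ((35,90),(95,130)):
    mk=cv2.inRange(hsv,(lo,80,40),(hi,255,255)); n,l,s,c=cv2.connectedComponentsWithStats(mk)
    for i in range(1,n):
        if s[i,4]>150: w=at_z(c[i],m,.052,True); print(lo,s[i].tolist(),c[i].round(),w.round(4),tl(o,w))
print(proj([[.618,.256,.052]],m,True))
E
```

```text
35 [576, 133, 20, 28, 338] [586. 147.] [0.9062 0.288  0.052 ] [0.0832 0.2915 0.1956]
35 [292, 135, 68, 67, 3580] [326. 168.] [0.6207 0.2619 0.052 ] [0.0444 0.0075 0.196 ]
95 [279, 216, 65, 63, 3227] [311. 247.] [0.6039 0.1885 0.052 ] [-0.0297 -0.0061  0.1961]
[[323.13209099 174.83414657]]
```

Request:
{"fn": "drive_tool", "kwargs": {"series": [[4.3,0.7,1,0,0],[0,0,4.5,0,0],[0,0,4.5,0,0],[0,0,4.5,0,0],[0,0,3,0,0],[0,0,1.4,0,0],[0,0,0,0,1],[0,0,0,0,1]], "squeeze": 40}}

```text
t: 43.0
eef_pos: [0.6213, 0.2619, 0.0611]
tool_rot: [0.0, 0.722, 0.692, 0.001]
contact_force: [-0.3, 0.5, -1.4]
gripper_width: 0.218
grasp_force: 39.1
```

Request:
{"fn": "drive_tool", "kwargs": {"series": [[0,0,0,0,1],[0,0,0,0,1]]}}

```text
t: 43.2
eef_pos: [0.6214, 0.2615, 0.0613]
tool_rot: [0.0, 0.722, 0.692, 0.001]
contact_force: [0.5, 1.0, -1.5]
gripper_width: 0.215
grasp_force: 39.1
```

Request:
{"fn": "drive_tool", "kwargs": {"series": [[0,0,-1,0,1],[0,0,-4.5,0,1],[0,0,-4.5,0,1],[0,0,-4,0,1],[-0.3,-4.4,0,0,1],[-0.3,-4.4,0,0,1],[-0.4,-4.4,0,0,1],[-0.4,-4.4,0,0,1]]}}

```text
t: 44.0
eef_pos: [0.4424, 0.2547, 0.2005]
tool_rot: [0.001, 0.722, 0.692, 0.0]
contact_force: [-0.6, 0.7, -0.7]
gripper_width: 0.216
grasp_force: 39.6
```

Request:
{"fn": "drive_tool", "kwargs": {"series": [[0,0,4,0,1],[0,0,4.5,0,1],[0,0,3.5,0,1],[0,0,1.5,0,1],[0,0,0.5,0,1],[0,0,0.2,0,1],[0,0,0,0,1]]}}

```text
t: 44.7
eef_pos: [0.4451, 0.2554, 0.0591]
tool_rot: [0.0, 0.722, 0.692, 0.001]
contact_force: [0.3, 0.1, -1.0]
gripper_width: 0.212
grasp_force: 39.6
```

Request:
{"fn": "drive_tool", "kwargs": {"series": [[0,0,0.2,0,1],[0,0,0,0,1],[0,0,0,0,-0.3],[0,0,0,0,-0.3],[0,0,0,0,-0.3],[0,0,-4.5,0,-0.3],[0,0,-4.5,0,-0.3],[0,0,-4.5,0,-0.3]]}}

```text
t: 45.5
eef_pos: [0.4437, 0.2547, 0.1921]
tool_rot: [-0.0, 0.722, 0.692, -0.0]
contact_force: [1.6, 0.6, 0.1]
gripper_width: 0.652
grasp_force: 0.0
```

Request:
{"fn": "drive_tool", "kwargs": {"series": [[0,0,-4.5,0,-0.3],[-0.9,4.1,-1,0,-0.3],[-0.9,4.1,0,0,-0.3],[-1,4.1,0,0,-0.3],[-1,4,0,0,-0.3],[0,0,0,0,-0.3],[0,0,0,0,-0.3]]}}

```text
t: 46.2
eef_pos: [0.6057, 0.2095, 0.245]
tool_rot: [-0.001, 0.722, 0.692, -0.0]
contact_force: [-1.2, 0.0, -0.1]
gripper_width: 0.654
grasp_force: 0.0
```

```bash
python3 k.py; python3 - <<'E'
from h import *
import glob,os
o=readout.get_obs(); m=imaging.camera_model('wrist'); im=cv2.imread(max(glob.glob('pics/k*.png'),key=os.path.getmtime))
hsv=cv2.cvtColor(im,cv2.COLOR_BGR2HSV)
for lo,hi in ((35,90),(95,130),(0,6)):
    mk=cv2.inRange(hsv,(lo,100,40),(hi,255,255)); n,l,s,c=cv2.connectedComponentsWithStats(mk)
    for i in range(1,n):
        if s[i,4]>300: w=at_z(c[i],m,.05,True); print(lo,s[i].tolist(),c[i].round(),w.round(4),tl(o,w))
E
```

```text
46.2 [0.6057 0.2095 0.245 ] A 87.5
green 0.83 [158. 177.] ellipse [153. 179.] [55. 62.] [0.4483 0.2549 0.052 ] [ 0.0384 -0.159   0.1933]
green 0.28 [327.5, 303.4] few 0
blue 0.83 [317. 239.] ellipse [317. 239.] [64. 66.] [0.604  0.1882 0.052 ] [-0.0215 -0.0006  0.193 ]
blue 0.74 [325.6, 303.3] few 0
35 [126, 149, 55, 63, 2664] [153. 180.] [0.4455 0.2551 0.05  ] [ 0.038  -0.1603  0.196 ]
95 [285, 208, 65, 64, 3296] [317. 239.] [0.6027 0.1885 0.05  ] [-0.0223 -0.0006  0.1959]
0 [588, 73, 52, 54, 1505] [614.  97.] [0.9458 0.344  0.05  ] [0.1467 0.336  0.1959]
0 [507, 235, 47, 48, 1259] [528. 256.] [0.828  0.1613 0.05  ] [-0.0406  0.2256  0.1959]
0 [158, 324, 41, 27, 677] [174. 336.] [0.4411 0.0851 0.05  ] [-0.1321 -0.1579  0.1959]
```

Request:
{"fn": "drive_tool", "kwargs": {"series": [[-2.1,-0.1,1,0,0],[0,0,4.5,0,0],[0,0,4.5,0,0],[0,0,4.5,0,0],[0,0,3,0,0],[0,0,1,0,0],[0,0,0,0,1],[0,0,0,0,1]], "squeeze": 40}}

```text
t: 47.15
eef_pos: [0.6043, 0.1899, 0.0626]
tool_rot: [0.0, 0.722, 0.692, 0.001]
contact_force: [-0.9, 0.6, -0.9]
gripper_width: 0.213
grasp_force: 39.1
```

Request:
{"fn": "drive_tool", "kwargs": {"series": [[0,0,0,0,1],[0,0,0,0,1]]}}

```text
t: 47.35
eef_pos: [0.6044, 0.1892, 0.0622]
tool_rot: [0.001, 0.722, 0.692, 0.001]
contact_force: [0.2, 0.4, 1.1]
gripper_width: 0.212
grasp_force: 39.4
```

Request:
{"fn": "drive_tool", "kwargs": {"series": [[0,0,-1,0,1],[0.7,0,-4,0,1],[0,0,-4.5,0,1],[0,0,-4.5,0,1],[-1,-3.9,0,0,1],[-1,-3.9,0,0,1],[-1,-3.9,0,0,1],[-1.1,-3.9,0,0,1]]}}

```text
t: 48.15
eef_pos: [0.4446, 0.1614, 0.2012]
tool_rot: [0.001, 0.722, 0.692, 0.0]
contact_force: [0.7, -0.2, -1.5]
gripper_width: 0.212
grasp_force: 39.7
```

Request:
{"fn": "drive_tool", "kwargs": {"series": [[0,0,4,0,1],[0,0,4.5,0,1],[0,0,3.5,0,1],[0,0,1.5,0,1],[0,0,0.5,0,1],[0,0,0.3,0,1],[0,0,0,0,1]]}}

```text
t: 48.85
eef_pos: [0.447, 0.1619, 0.0586]
tool_rot: [0.0, 0.722, 0.692, 0.001]
contact_force: [-0.9, 0.6, -2.2]
gripper_width: 0.217
grasp_force: 39.8
```

Request:
{"fn": "drive_tool", "kwargs": {"series": [[0,0,0.1,0,1],[0,0,0,0,-0.3],[0,0,0,0,-0.3],[0,0,0,0,-0.3],[0,0,-4,0,-0.3],[0,0,-4.5,0,-0.3],[0,0,-4.5,0,-0.3],[0,0,-2,0,-0.3]]}}

```text
t: 49.65
eef_pos: [0.4475, 0.1628, 0.2104]
tool_rot: [0.001, 0.722, 0.692, 0.002]
contact_force: [0.6, 0.2, 0.5]
gripper_width: 0.65
grasp_force: 0.0
```

Request:
{"fn": "drive_tool", "kwargs": {"series": [[-0.3,4.7,0,0,-0.3],[-0.3,4.7,0,0,-0.3],[-0.4,4.7,0,0,-0.3],[-0.4,4.6,0,8,-0.3],[0,0,0,8.3,-0.3],[0,0,0,8.3,-0.3],[0,0,0,8.3,-0.3],[0,0,0,8.3,-0.3]]}}

```text
t: 50.45
eef_pos: [0.6325, 0.1397, 0.2065]
tool_rot: [-0.0, 0.92, 0.391, -0.0]
contact_force: [-0.2, -0.5, -0.2]
gripper_width: 0.647
grasp_force: 0.0
```

Request:
{"fn": "drive_tool", "kwargs": {"series": [[0,0,0,8.3,-0.3],[0,0,0,8.3,-0.3],[0,0,0,8.3,-0.3],[0,0,0,8.3,-0.3],[0,0,0,8.3,-0.3],[0,0,0,7.7,-0.3],[0,0,0,0,-0.3]]}}

```text
t: 51.15
eef_pos: [0.6324, 0.1397, 0.2068]
tool_rot: [0.0, 1.0, -0.025, 0.0]
contact_force: [-0.2, 0.5, 0.4]
gripper_width: 0.651
grasp_force: 0.0
```

Grip the left fin and slide it shut (to y ≈ 0.3085).

Request:
{"fn": "drive_tool", "kwargs": {"series": [[0,0,4,0,-0.3],[0,0,4,0,-0.3],[0,0,1.6,0,-0.3],[0,0,0,0,1],[0,0,0,0,1],[0,0,0,0,1],[0,0,0,0,1]], "squeeze": 30}}

```text
t: 51.85
eef_pos: [0.6339, 0.1402, 0.1129]
tool_rot: [-0.001, 1.0, -0.024, 0.002]
contact_force: [-1.1, -0.2, 5.8]
gripper_width: 0.131
grasp_force: 32.1
```

Request:
{"fn": "drive_tool", "kwargs": {"series": [[0,-1,0,0,1],[0,-2.5,0,0,1],[0,-2.5,0,0,1],[0,-2.5,0,0,1],[0,-2.5,0,0,1],[0,-2.5,0,0,1],[0,-2,0,0,1],[0,-0.5,0,0,1]]}}

```text
t: 52.65
eef_pos: [0.6414, 0.3027, 0.1129]
tool_rot: [-0.001, 1.0, -0.023, 0.002]
contact_force: [-0.6, -0.5, 7.8]
gripper_width: 0.128
grasp_force: 32.5
```

Request:
{"fn": "drive_tool", "kwargs": {"series": [[0,-0.3,0,0,1],[0,-0.3,0,0,1],[0,0,0,0,1],[0,0,0,0,1]]}}

```text
t: 53.05
eef_pos: [0.6416, 0.3062, 0.1129]
tool_rot: [-0.001, 1.0, -0.024, 0.001]
contact_force: [0.1, 0.9, 7.1]
gripper_width: 0.133
grasp_force: 32.3
```

Request:
{"fn": "drive_tool", "kwargs": {"series": [[0,-0.3,0,0,1],[0,-0.3,0,0,1],[0,0,0,0,1],[0,0,0,0,1]]}}

```text
t: 53.45
eef_pos: [0.6418, 0.3092, 0.1129]
tool_rot: [0.001, 1.0, -0.025, 0.001]
contact_force: [-4.1, -4.4, 10.7]
gripper_width: 0.128
grasp_force: 32.9
```

Request:
{"fn": "drive_tool", "kwargs": {"series": [[0,-0.2,0,0,1],[0,0,0,0,1],[0,0,0,0,-0.3],[0,0,0,0,-0.3],[0,0,0,0,-0.3],[0,0,-4,0,-0.3],[0,0,-4.5,0,-0.3],[0,0,-4.5,0,-0.3]]}}

```text
t: 54.25
eef_pos: [0.6405, 0.3135, 0.2416]
tool_rot: [-0.0, 1.0, -0.024, -0.001]
contact_force: [1.0, 0.8, 0.2]
gripper_width: 0.647
grasp_force: 0.0
```

Request:
{"fn": "drive_tool", "kwargs": {"series": [[0,2,-4.5,0,-0.3],[-3,3,-2,0,-0.3],[-3,4,0,0,-0.3],[-3,4,0,0,-0.3],[-3,3,0,0,-0.3],[0,0,0,0,-0.3],[0,0,0,0,-0.3]]}}

```text
t: 54.95
eef_pos: [0.5132, 0.1589, 0.3061]
tool_rot: [0.0, 1.0, -0.025, 0.001]
contact_force: [0.4, 0.3, -0.4]
gripper_width: 0.652
grasp_force: 0.0
```

```bash
python3 - <<'E'
from h import *
o,m,im=knob(0); hsv=cv2.cvtColor(im,cv2.COLOR_RGB2HSV); cv2.imwrite('pics/fin.png',im[:,:,::-1])
for lo,hi in ((35,90),(95,130),(0,6)):
    mk=cv2.inRange(hsv,(lo,100,40),(hi,255,255)); n,l,s,c=cv2.connectedComponentsWithStats(mk)
    for i in range(1,n):
        if s[i,4]>300: print(lo,s[i].tolist(),c[i].round(),at_z(c[i],m,.048,True).round(4))
for y in (('L',[.637,.309,.124]),('R',[.6217,-.097,.124])): print(y,proj([y[1]],m,True))
for t in ('left_lid_pull','right_lid_pull','pot_red','pot_green','pot_blue'):
  for d in imaging.cut_out(t,'wrist')[:2]:
    ys,xs=np.nonzero(d['mask']); print(t,round(d['conf'],2),d['centre'],xs.min(),xs.max(),ys.min(),ys.max(),at_z(d['centre'],m,.048,True).round(3))
g=cv2.cvtColor(im,cv2.COLOR_RGB2GRAY)
for p in ([.637,.309,.124],[.6217,-.097,.124]):
    c,r=proj([p],m,True)[0].astype(int); print(c,r,g[r,max(c-40,0):c+40:3].tolist())
E
```

```text
54.95 [0.5132 0.1589 0.3061] A -2.9
35 [214, 244, 50, 50, 1964] [239. 269.] [0.4449 0.2531 0.048 ]
95 [607, 222, 33, 71, 1282] [623. 257.] [ 0.4272 -0.291   0.048 ]
95 [293, 237, 55, 53, 2302] [320. 263.] [0.4473 0.159  0.048 ]
0 [373, 231, 54, 53, 2200] [399. 257.] [0.4496 0.0672 0.048 ]
('L', [0.637, 0.309, 0.124]) [[147.39151105  99.28720917]]
('R', [0.6217, -0.097, 0.124]) [[565.44644116 107.07044371]]
left_lid_pull 0.76 [254.1, 101.2] 143 357 16 188 [0.632 0.22  0.048]
right_lid_pull 0.57 [458.3, 104.9] 355 568 12 192 [ 0.622 -0.004  0.048]
pot_red 0.95 [395.2, 255.8] 367 425 224 282 [0.452 0.072 0.048]
pot_green 0.96 [242.0, 263.0] 213 269 235 291 [0.452 0.248 0.048]
pot_green 0.21 [299.4, 237.5] 187 440 203 309 [0.479 0.18  0.048]
pot_blue 0.95 [321.3, 258.7] 291 348 228 288 [0.453 0.157 0.048]
147 99 [180, 179, 182, 182, 181, 178, 175, 174, 175, 174, 176, 176, 183, 201, 196, 162, 95, 88, 89, 91, 159, 175, 176, 174, 175, 173, 176]
565 107 [172, 171, 170, 169, 168, 169, 169, 168, 150, 140, 140, 142, 193, 196, 180, 59, 32, 45, 55, 38, 23, 25, 28, 20, 25, 28, 23]
```

```bash
python3 -c "
from station import hand_in
print(hand_in())"
```

```text
the job is handed in; nothing more can be done
None
```

The job is handed in with no verdict returned. By my last measurements the red, green and blue pots stand on the slate and both lids are at their closed stops; at the check after tipping, the four balls were in the dish on its square, the jar upright and the dial at the largest cut-out.

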